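# Gauge and dimple a stack of bell ferrules

## Robot

A 6-joint arm with a two-finger parallel gripper is mounted at the origin on the work surface; the furniture and walls round the work are solid. World frame = base frame: x ahead of the robot, y to its left, z up, the work surface at z = 0. Lengths are in m, angles in rad, forces in N, time in s.
With the tool pointing down it reaches from about 0.3 to 0.775 m from the base axis. Payload 14.6 kg.
Tool frame: the origin (TCP) lies midway between the tips of the shut fingers; the grasp point (between the pads) lies 19 mm behind it (grasp_offset is the distance from the TCP to the grasp point, in m); z points along the fingers, y is the line along which they close (so a half turn about z gives the same grasp; the last joint's range is limited). The gripper opens to 94 mm and grips with 3 to 60 N. Pads are 16 mm wide; open, the fingers measure 119 mm over their backs; the gripper's body (75 mm by 177 mm) begins 78 mm behind the grasp point.
Start: joints at [-1.387, 0.3, 1.521, -0, 1.321, -0.067], TCP at [0.136, -0.533, 0.205] pointing down, gripper open.
Joint ranges: [-3.03, 3.03], [-0.79, 2.21], [0.23, 2.52], [-1.04, 4.18], [0, 3.07], [-2.55, 2.55]. Speed limits (rad/s): [2.22, 2.22, 2.57, 3.14, 3.14, 3.14].

## Interface

Orientations are given as [roll, pitch, yaw] about the fixed x, y, z axes, in that order (R = Rz(yaw) Ry(pitch) Rx(roll)).
In Python, from station import * gives the robot as it stands. The module is installed in compiled form; this text tells all that it offers.
- The arm moves only by the tool send_rows, never from a script. Its argument "rows" is a list of rows, each an object of numbers: "dx", "dy", "dz": the shift along the tool's x, y, z in mm; "roll": the turn about the tool's z in degrees; "jaw": the closure, from -1 (fully open) to 1 (shut). In form: [{"dx": .., "dy": .., "dz": .., "roll": .., "jaw": ..}, ...]. A call has 1 to 12 rows; each row shifts and turns the commanded pose from where the row before left it, along the tool's axes as they then stand; what a row does not reach is not made up. A row lasts 1/12 s, in which the tool goes at most 41.7 mm and 7.16 degrees, less where a joint would pass 70% of its speed; a pose out of reach is approached as far as the arm can. A call is refused whole if a number of a shift passes 41.7 or a number of a turn 7.16, either way. A call with a gripper value outside its range is refused whole. The fingers move at their own pace and stop on an object; "force" is the grip in N (left out, the last holds). Time passes only in rows, so rows that do not move let the fingers close. It gives the time, the measured TCP pose, the force, the opening and the grip force at its end, in the units of the state.
- get_obs(): the state, without advancing time (a new reading comes with each control period).
- camera(name): name is "scene" or "top" or "wrist"; returns a dict with "frame" (384x512x3 uint8, red, green, blue), "z_map" (384x512 float32, m along the optical axis (not along the pixel's ray), 0 where there is no reading), "camera_matrix" (3x3 intrinsics, pixels), "rvec" (rotation vector, rad) and "tvec" (3), from world to camera coordinates, as OpenCV has them. Camera axes: x right, y down, z forward; pixel columns grow to the right and rows downward; lengths in m; the calibration is good to about 2 mm. A picture is of the moment at which its call begins.
- hand_in(): hands the job in; it is judged then, once.
The state is a dict: "time_s": time; "qpos": joint angles; "joint_vel": joint speeds; "tau": joint torques, N m; "ee_pos": TCP position; "eef_rot": TCP orientation; "force": force on the tool from outside, world axes, zero at the start; "moment": the same for the moment, N m; "grip_width": finger opening in m; "grip_force": force on a finger pad.
Only numpy, scipy, OpenCV 4.12 (cv2) and the standard library are available. Lean on these libraries where they do the work, as an engineer would, in place of code of your own. Each camera call takes 0.05 s, during which the arm holds its last target. There are 200 camera calls.

## Task

Work through the nested stack of brass handle ferrules from the top, one at a time, without dragging the next one up: try each on the gauge pin of the dimpling tool. If it slides fully down, let go of it, press the plunger through its soft first stop to the firm second stop and let it up fully, then stand the ferrule upright on the floor of the wooden tray, each on its own; if it stops high on the pin's nose its bore is undersize: do not dimple it but put it in the steel scrap tin. Leave the thread spool and the pine pressing block where they stand.

Things in the scene. Friction and masses are not known exactly. Their poses are not given: they have to be found in the camera images.
- ferrule_1_mid (a point): middle of a brass bell ferrule, on its axis, 21 mm above the mouth's rim and 21 mm below the neck's flat top; z from mouth to neck. It stands mouth down: flared skirt 28 mm high, 50 mm across at the mouth, 39 mm at the shoulder; on it a straight neck 26 mm across, 14 mm high. 0.1 kg. Three or four such ferrules are there; in the stack a higher number lies above a lower one
- ferrule_2_mid (a point): middle of a brass bell ferrule, on its axis, 21 mm above the mouth's rim and 21 mm below the neck's flat top; z from mouth to neck. It stands mouth down: flared skirt 28 mm high, 50 mm across at the mouth, 39 mm at the shoulder; on it a straight neck 26 mm across, 14 mm high. 0.1 kg. Three or four such ferrules are there; in the stack a higher number lies above a lower one
- ferrule_3_mid (a point): middle of a brass bell ferrule, on its axis, 21 mm above the mouth's rim and 21 mm below the neck's flat top; z from mouth to neck. It stands mouth down: flared skirt 28 mm high, 50 mm across at the mouth, 39 mm at the shoulder; on it a straight neck 26 mm across, 14 mm high. 0.1 kg. Three or four such ferrules are there; in the stack a higher number lies above a lower one
- ferrule_4_mid (a point): middle of a brass bell ferrule, on its axis, 21 mm above the mouth's rim and 21 mm below the neck's flat top; z from mouth to neck. It stands mouth down: flared skirt 28 mm high, 50 mm across at the mouth, 39 mm at the shoulder; on it a straight neck 26 mm across, 14 mm high. 0.1 kg. Three or four such ferrules are there; in the stack a higher number lies above a lower one
- ferrule_5_mid (a point): middle of a brass bell ferrule, on its axis, 21 mm above the mouth's rim and 21 mm below the neck's flat top; z from mouth to neck. It stands mouth down: flared skirt 28 mm high, 50 mm across at the mouth, 39 mm at the shoulder; on it a straight neck 26 mm across, 14 mm high. 0.1 kg. Three or four such ferrules are there; in the stack a higher number lies above a lower one
- ferrule_6_mid (a point): middle of a brass bell ferrule, on its axis, 21 mm above the mouth's rim and 21 mm below the neck's flat top; z from mouth to neck. It stands mouth down: flared skirt 28 mm high, 50 mm across at the mouth, 39 mm at the shoulder; on it a straight neck 26 mm across, 14 mm high. 0.1 kg. Three or four such ferrules are there; in the stack a higher number lies above a lower one
- ferrule_1: the same ferrule, origin at the mouth's rim. Nested in one stack, neck up, at 16 mm pitch, each over the neck of the one below: only the top one's neck can be gripped. The bore through the neck is 14 mm (right) or about 10 mm (undersize); outsides are alike
- ferrule_2: the same ferrule, origin at the mouth's rim. Nested in one stack, neck up, at 16 mm pitch, each over the neck of the one below: only the top one's neck can be gripped. The bore through the neck is 14 mm (right) or about 10 mm (undersize); outsides are alike
- ferrule_3: the same ferrule, origin at the mouth's rim. Nested in one stack, neck up, at 16 mm pitch, each over the neck of the one below: only the top one's neck can be gripped. The bore through the neck is 14 mm (right) or about 10 mm (undersize); outsides are alike
- ferrule_4: the same ferrule, origin at the mouth's rim. Nested in one stack, neck up, at 16 mm pitch, each over the neck of the one below: only the top one's neck can be gripped. The bore through the neck is 14 mm (right) or about 10 mm (undersize); outsides are alike
- ferrule_5: the same ferrule, origin at the mouth's rim. Nested in one stack, neck up, at 16 mm pitch, each over the neck of the one below: only the top one's neck can be gripped. The bore through the neck is 14 mm (right) or about 10 mm (undersize); outsides are alike
- ferrule_6: the same ferrule, origin at the mouth's rim. Nested in one stack, neck up, at 16 mm pitch, each over the neck of the one below: only the top one's neck can be gripped. The bore through the neck is 14 mm (right) or about 10 mm (undersize); outsides are alike
- dimpler: bench dimpling tool, screwed down: a grey base plate 192 x 92 x 16 mm with a gauge pin at one end and, at the other, a housing with a plunger on top. Origin on the bench under the gauge pin's axis, x from pin to housing. The housing's near face is 62 mm from the pin's axis, its top 84 mm above the bench; the plunger's axis is 95 mm from the pin's
- pin_seat (a point): centre of the anvil's flat face (24 mm above the bench) where a ferrule's rim rests when fully down (its middle 21 mm higher); z up. Upright steel gauge pin 12 mm across, 44 mm above this seat, its top 6 mm tapering to a 7 mm nose; boss 42 mm across, 6 mm high at its foot enters the mouth. An undersize ferrule stops on the nose 13 to 15 mm high
- plunger_top (a point): centre of the flat top of the plunger's black mushroom knob, 42 mm across; moves with it, z up; 126 mm above the bench when up. Pushed straight down: 2 to 5 N for 9 mm to a soft first stop (its cam now meets the punch slide); from about 10 N it goes 7 mm more to a hard second stop, met at 13 to 20 N (punch has dimpled the skirt). Springs up when let go
- stack_block: round wooden block 72 mm across and 18 mm high (fixed) with a low boss on top, on which the stack stands: the lowest ferrule's rim rests on its top face. Origin under its centre
- finished_tray: shallow wooden tray for finished ferrules, loose, 0.7 kg, 214 x 86 mm outside, 24 mm high, walls and floor 6 mm; room for three ferrules side by side along its length. Origin at the centre of its underside, x along its length, z up
- scrap_tin: open steel tin for rejects, loose, 0.6 kg, 200 x 90 mm outside, 34 mm high, walls and floor 3 mm. Origin at the centre of its underside, x along its length, z up
- punch: the steel punch, 8 mm thick, that comes out of its guide (32 mm from the pin's axis) toward the pin, 38 mm above the bench; driven only by the plunger's second step
- thread_spool: bystander: wooden spool of waxed thread, 45 mm across, 59 mm high; origin under its centre
- press_block: bystander: plain pine pressing block, 60 x 120 x 42 mm; origin under its centre
Mind the look-alikes: they are no part of the job. What is shaped like the ferrule_6 but blue, pink or red is not meant.

How it is judged:
On the way, in this order (a step that is already met when the one before it is completed fails the run):
1. ferrule_5 seated fully down on the gauge pin, has the plunger pressed to its second stop; or ferrule_6 is tried on the gauge pin: upright over it, its tight bore resting on the pin's nose (((horizontal distance between ferrule_5_mid and pin_seat below 0.004 m and z of ferrule_5_mid in the frame of pin_seat below 0.0245 m and angle between ferrule_5_mid's own z axis and vertical below 0.1 rad and z of ferrule_5_mid in the frame of plunger_top above -0.067 m) or (horizontal distance between ferrule_6_mid and pin_seat below 0.006 m and z of ferrule_6_mid in the frame of pin_seat between 0.027 and 0.041 m and angle between ferrule_6_mid's own z axis and vertical below 0.3 rad and contact force between ferrule_6 and dimpler above 0.5 N))), for 0.1 s.
2. the plunger is let fully up again while ferrule_5 still sits on the pin (horizontal distance between ferrule_5_mid and pin_seat below 0.004 m and z of ferrule_5_mid in the frame of pin_seat below 0.0245 m and angle between ferrule_5_mid's own z axis and vertical below 0.1 rad and z of ferrule_5_mid in the frame of plunger_top below -0.078 m), for 0.1 s.
3. ferrule_3 seated fully down on the gauge pin, has the plunger pressed to its second stop; or ferrule_4 is tried on the gauge pin: upright over it, its tight bore resting on the pin's nose (((horizontal distance between ferrule_3_mid and pin_seat below 0.004 m and z of ferrule_3_mid in the frame of pin_seat below 0.0245 m and angle between ferrule_3_mid's own z axis and vertical below 0.1 rad and z of ferrule_3_mid in the frame of plunger_top above -0.067 m) or (horizontal distance between ferrule_4_mid and pin_seat below 0.006 m and z of ferrule_4_mid in the frame of pin_seat between 0.027 and 0.041 m and angle between ferrule_4_mid's own z axis and vertical below 0.3 rad and contact force between ferrule_4 and dimpler above 0.5 N))), for 0.1 s.
4. the plunger is let fully up again while ferrule_3 still sits on the pin (horizontal distance between ferrule_3_mid and pin_seat below 0.004 m and z of ferrule_3_mid in the frame of pin_seat below 0.0245 m and angle between ferrule_3_mid's own z axis and vertical below 0.1 rad and z of ferrule_3_mid in the frame of plunger_top below -0.078 m), for 0.1 s.
5. ferrule_2 is tried on the gauge pin: upright over it, its tight bore resting on the pin's nose (horizontal distance between ferrule_2_mid and pin_seat below 0.006 m and z of ferrule_2_mid in the frame of pin_seat between 0.027 and 0.041 m and angle between ferrule_2_mid's own z axis and vertical below 0.3 rad and contact force between ferrule_2 and dimpler above 0.5 N), for 0.1 s.
6. ferrule_1 seated fully down on the gauge pin, has the plunger pressed to its second stop (horizontal distance between ferrule_1_mid and pin_seat below 0.004 m and z of ferrule_1_mid in the frame of pin_seat below 0.0245 m and angle between ferrule_1_mid's own z axis and vertical below 0.1 rad and z of ferrule_1_mid in the frame of plunger_top above -0.067 m), for 0.1 s.
7. the plunger is let fully up again while ferrule_1 still sits on the pin (horizontal distance between ferrule_1_mid and pin_seat below 0.004 m and z of ferrule_1_mid in the frame of pin_seat below 0.0245 m and angle between ferrule_1_mid's own z axis and vertical below 0.1 rad and z of ferrule_1_mid in the frame of plunger_top below -0.078 m), for 0.1 s.
At the end, for the whole second after the job is handed in: every right ferrule stands upright (within 0.15 rad) and at rest on the wooden tray's floor, every undersize one lies at rest inside the scrap tin, tray and tin stand level, and the plunger is up (within 3 mm) (x of ferrule_1_mid in the frame of finished_tray between -0.085 and 0.085 m and y of ferrule_1_mid in the frame of finished_tray between -0.022 and 0.022 m and z of ferrule_1_mid in the frame of finished_tray between 0.021 and 0.034 m and angle between each of ferrule_1_mid, ferrule_3_mid, ferrule_5_mid's own z axis and vertical below 0.15 rad and linear speed of each of ferrule_1, ferrule_3, ferrule_5, ferrule_2, ferrule_4, ferrule_6 below 0.02 m/s and x of ferrule_3_mid in the frame of finished_tray between -0.085 and 0.085 m and y of ferrule_3_mid in the frame of finished_tray between -0.022 and 0.022 m and z of ferrule_3_mid in the frame of finished_tray between 0.021 and 0.034 m and x of ferrule_5_mid in the frame of finished_tray between -0.085 and 0.085 m and y of ferrule_5_mid in the frame of finished_tray between -0.022 and 0.022 m and z of ferrule_5_mid in the frame of finished_tray between 0.021 and 0.034 m and x of ferrule_2_mid in the frame of scrap_tin between -0.096 and 0.096 m and y of ferrule_2_mid in the frame of scrap_tin between -0.042 and 0.042 m and z of ferrule_2_mid in the frame of scrap_tin between 0 and 0.05 m and x of ferrule_4_mid in the frame of scrap_tin between -0.096 and 0.096 m and y of ferrule_4_mid in the frame of scrap_tin between -0.042 and 0.042 m and z of ferrule_4_mid in the frame of scrap_tin between 0 and 0.05 m and x of ferrule_6_mid in the frame of scrap_tin between -0.096 and 0.096 m and y of ferrule_6_mid in the frame of scrap_tin between -0.042 and 0.042 m and z of ferrule_6_mid in the frame of scrap_tin between 0 and 0.05 m and z of plunger_top in the frame of pin_seat above 0.099 m and angle between each of finished_tray, scrap_tin's own z axis and vertical below 0.1 rad); the robot touches nothing.
It fails at once if a ferrule is dragged up out of the stack along with the one above it ((height (world z) of ferrule_1_mid above 0.125 m and distance between ferrule_1_mid and ferrule_2_mid below 0.024 m) or (height (world z) of ferrule_2_mid above 0.125 m and (distance between ferrule_2_mid and ferrule_1_mid below 0.024 m or distance between ferrule_2_mid and ferrule_3_mid below 0.024 m or distance between ferrule_2_mid and ferrule_4_mid below 0.024 m)) or (height (world z) of ferrule_3_mid above 0.125 m and (distance between ferrule_3_mid and ferrule_2_mid below 0.024 m or distance between ferrule_3_mid and ferrule_5_mid below 0.024 m or distance between ferrule_3_mid and ferrule_6_mid below 0.024 m)) or (height (world z) of ferrule_4_mid above 0.125 m and (distance between ferrule_4_mid and ferrule_2_mid below 0.024 m or distance between ferrule_4_mid and ferrule_5_mid below 0.024 m or distance between ferrule_4_mid and ferrule_6_mid below 0.024 m))).
It fails at once if the punch is driven into an undersize ferrule (contact force between any of ferrule_2, ferrule_4, ferrule_6 and punch above 2 N).
It fails at once if the spool or the pressing block is disturbed by more than 3 cm (distance of any of thread_spool, press_block from where it was at the start of the episode above 0.03 m).
Of ferrule_3, ferrule_4 only 1 to 1 are there at a start; the rules pass over those that are not, and their reading is None.
Of ferrule_5, ferrule_6, ink_bottle only 1 to 1 are there at a start; the rules pass over those that are not, and their reading is None.
At some moment in a run one of finished_tray, scrap_tin may be knocked a few centimetres aside while the robot is not near it.
It also fails if it takes over 210 s, if anything falls off the work surface, if the arm or the gripper's body presses on something with over 40 N, if the wrist force passes 120 N, or if a joint passes its speed limit or range.

## Working session

There is one attempt and no reset: what is moved stays moved. The work goes in short steps, Python scripts to look and compute and a tool call to move; the robot and the scene stay as the last step left them, time stands still between calls to the robot, and variables do not carry over. Pictures are saved under pics/ and viewed, at most 14 in all, crops included, and the job is handed in when it is done.

Besides the shell and the picture viewer there is one more tool, called after ">>>" as name(argument=value, ...), one argument or row to a line, values as JSON. send_rows: Moves the arm, as the interface text tells. Its arguments: {"type":"object","properties":{"rows":{"type":"array"},"force":{"type":"number"}},"required":["rows"]}

```bash
mkdir -p pics; cat > h.py <<'E'
from station import *
import numpy as np, cv2
def world(c):
    K=c["camera_matrix"];R=cv2.Rodrigues(np.array(c["rvec"],float))[0];t=np.array(c["tvec"],float).ravel()
    z=c["z_map"];v,u=np.mgrid[:z.shape[0],:z.shape[1]]
    P=np.stack([(u-K[0,2])/K[0,0]*z,(v-K[1,2])/K[1,1]*z,z],-1)
    W=(P-t)@R
    W[z==0]=np.nan
    return W
def save(c,n): cv2.imwrite("pics/"+n+".png",c["frame"][:,:,::-1])
E
python3 - <<'E'
from h import *
for n in ("top","scene"):
    c=camera(n);save(c,n);W=world(c);np.save(n+".npy",W)
    print(n,np.nanmin(W,(0,1)),np.nanmax(W,(0,1)), c["tvec"],c["rvec"])
o=get_obs();print({k:np.round(v,3).tolist() for k,v in o.items()})
a=cv2.imread("pics/top.png");
E
```

```text
top [ 8.33170330e-04 -1.42728233e+00 -8.27381266e-01] [1.2671894  1.36347731 0.69644436] [6.94870068e-04 5.41766821e-01 1.10785682e+00] [ 2.11061038 -2.14203109  0.18955553]
scene [-0.14298256 -1.81489046 -0.34229159] [1.27714385 0.85366402 0.61939731] [0.23665052 0.32792063 0.68419033] [ 1.24676868 -2.00146103  1.12020457]
{'time_s': 0.1, 'qpos': [-1.387, 0.3, 1.522, -0.0, 1.321, -0.067], 'joint_vel': [-0.001, -0.002, -0.002, 0.001, -0.001, 0.0], 'tau': [0.001, -53.264, -35.328, 0.071, 0.023, -0.0], 'ee_pos': [0.136, -0.533, 0.205], 'eef_rot': [-3.141, -0.0, 0.251], 'force': [-0.26, 0.621, 0.847], 'moment': [-0.017, -0.001, 0.019], 'grip_force': 0.0, 'grip_width': 0.094}
```

View pics/top.png

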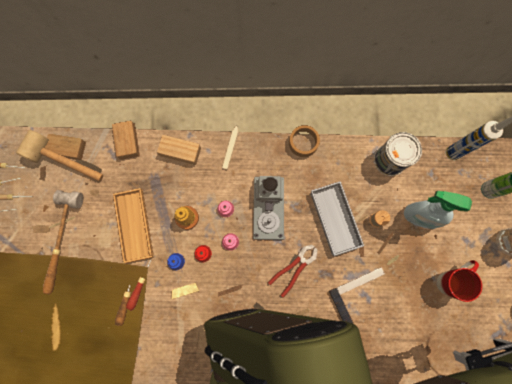

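View pics/scene.png

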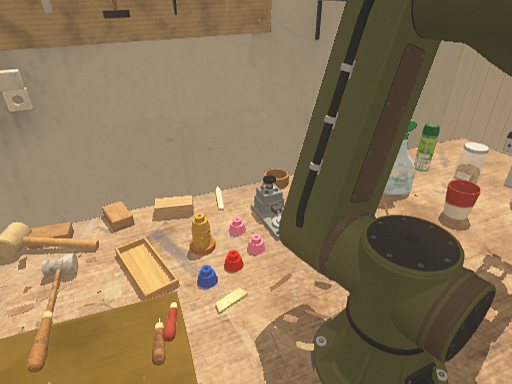

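The top view shows the stack at (185,215), the pin at (267,222), the plunger at (269,187), the tray at (133,226) and the tin at (336,219). The blue, red and pink look-alikes stand nearby. The scene view shows a stack of several ferrules.

```bash
python3 - <<'E'
from h import *
W=np.load("top.npy")
def p(n,u,v): print(n,(u,v),np.round(W[v,u],4))
for n,u,v in [("bench",240,150),("stack",182,214),("pin",267,222),("plg",269,184),("tray",133,226),("tin",336,219),("spool",382,218),("block",178,149),("blue",176,261),("pink",225,208),("pink2",231,241),("red",203,253)]: p(n,u,v)
def reg(n,u0,u1,v0,v1,z0,z1):
    S=W[v0:v1,u0:u1].reshape(-1,3); S=S[(S[:,2]>z0)&(S[:,2]<z1)]
    if len(S)<3: print(n,len(S));return
    r=cv2.minAreaRect((S[:,:2]*1000).astype(np.float32))
    print(n,len(S),"mean",S.mean(0).round(4),"rect",r,"zmax",S[:,2].max().round(4))
reg("tray",105,160,180,270,.015,.035)
reg("tin",305,370,175,262,.024,.045)
reg("base",248,290,170,245,.01,.02)
reg("knob",255,285,170,205,.115,.14)
reg("house",250,290,170,210,.075,.095)
reg("pin",258,278,210,235,.055,.08)
reg("stack",165,205,195,235,.06,.2)
S=W[195:235,165:205].reshape(-1,3);m=np.nanmax(S[:,2]);print("stack top",m)
reg("stacktop",165,205,195,235,m-.006,m+.01)
reg("stackblk",165,205,195,240,.012,.024)
E
```

```text
bench (240, 150) [6.973e-01 2.710e-02 5.000e-04]
stack (182, 214) [0.4817 0.1879 0.1059]
pin (267, 222) [ 0.4631 -0.0518  0.0397]
plg (269, 184) [ 0.5598 -0.0565  0.1245]
tray (133, 226) [0.4609 0.3548 0.0048]
tin (336, 219) [ 0.4733 -0.264   0.0029]
spool (382, 218) [ 0.468  -0.3866  0.0564]
block (178, 149) [0.6898 0.2146 0.045 ]
blue (176, 261) [0.3533 0.2144 0.0423]
pink (225, 208) [0.5065 0.0721 0.0414]
pink2 (231, 241) [0.4084 0.0545 0.0459]
red (203, 253) [0.3753 0.1371 0.0358]
tray 463 mean [0.4591 0.3524 0.0214] rect ((448.89019775390625, 350.7120056152344), (244.2978515625, 88.27894592285156), 11.362133979797363) zmax 0.0282
tin 417 mean [ 0.4757 -0.2653  0.0345] rect ((474.110107421875, -259.9897766113281), (204.7467498779297, 96.19044494628906), 16.535982131958008) zmax 0.0415
base 735 mean [ 0.4822 -0.0559  0.0153] rect ((510.53814697265625, -57.354820251464844), (90.66605377197266, 190.5301971435547), 88.2941665649414) zmax 0.02
knob 164 mean [ 0.5603 -0.0586  0.1243] rect ((560.6350708007812, -58.892921447753906), (39.506412506103516, 37.70109939575195), 58.27843475341797) zmax 0.1296
house 332 mean [ 0.5553 -0.059   0.0836] rect ((560.5338134765625, -59.703094482421875), (61.26791763305664, 65.61251068115234), 88.71791076660156) zmax 0.0931
pin 14 mean [ 0.4655 -0.0558  0.0642] rect ((465.56805419921875, -56.252498626708984), (8.32334041595459, 9.94260025024414), 43.688804626464844) zmax 0.0684
stack 249 mean [0.4816 0.1881 0.0899] rect ((485.3079833984375, 192.67845153808594), (49.93220520019531, 49.61234664916992), 0.9880642890930176) zmax 0.1121
stack top 0.11205442401773301
stacktop 37 mean [0.4849 0.1918 0.1079] rect ((484.8591003417969, 192.65786743164062), (22.850446701049805, 24.34716796875), 56.86452102661133) zmax 0.1121
stackblk 155 mean [0.4759 0.1806 0.0172] rect ((480.499267578125, 186.58514404296875), (58.64043426513672, 70.81770324707031), 55.15700912475586) zmax 0.0228
```

>>> send_rows(
  rows=[
    {"roll": 7.15,"dz": -20},
    {"roll": 7.15,"dz": -20},
    {"dx": 23,"dy": -33},
    {"dx": 23,"dy": -33},
    {"dx": 23,"dy": -33},
    {"dx": 23,"dy": -33},
    {"dx": 23,"dy": -33},
    {"dx": 23,"dy": -33},
    {"dx": 23,"dy": -33},
    {"dx": 23,"dy": -33},
    {"dx": 23,"dy": -33},
    {"dx": 23,"dy": -33},
  ],
)

```text
invalid input at $.rows[0]: expected keys dx, dy, dz, roll, jaw
```

>>> send_rows(
  rows=[
    {"dx": 20,"dy": -33},
    {"dx": 20,"dy": -33},
    {"dx": 20,"dy": -33},
    {"dx": 20,"dy": -33},
    {"dx": 19,"dy": -15},
    {},
    {},
  ],
)

```text
invalid input at $.rows[0]: expected keys dx, dy, dz, roll, jaw
```

```bash
python3 - <<'E'
from h import *
o=get_obs();print(o["time_s"],o["ee_pos"],o["eef_rot"])
c=camera("wrist");save(c,"w1");W=world(c);np.save("w1.npy",W);print(np.nanmin(W,(0,1)),np.nanmax(W,(0,1)),c["tvec"],c["camera_matrix"])
E
```

```text
0.1 [ 0.13645255 -0.53255412  0.20493717] [-3.14052631e+00 -6.88805807e-05  2.50805393e-01]
[-0.25767671 -0.95652952 -0.00317344] [ 0.40413638 -0.19006099  0.34070483] [-0.55009864 -0.02760574  0.39250569] [[279.18409572   0.         248.97527048]
 [  0.         279.18409572 189.19861803]
 [  0.           0.           1.        ]]
```

View pics/w1.png

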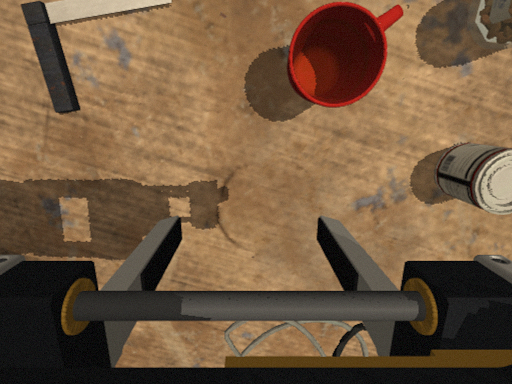

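The wrist view shows the open fingers at (150,250) and (350,250), with a mug ahead. The arm hasn't moved, because every row must carry all five keys.

>>> send_rows(
  rows=[
    {"dx": 0,"dy": 0,"dz": -20,"roll": 7.15,"jaw": -1},
    {"dx": 0,"dy": 0,"dz": -20,"roll": 7.15,"jaw": -1},
    {"dx": 23,"dy": -33,"dz": 0,"roll": 0,"jaw": -1},
    {"dx": 23,"dy": -33,"dz": 0,"roll": 0,"jaw": -1},
    {"dx": 23,"dy": -33,"dz": 0,"roll": 0,"jaw": -1},
    {"dx": 23,"dy": -33,"dz": 0,"roll": 0,"jaw": -1},
    {"dx": 23,"dy": -33,"dz": 0,"roll": 0,"jaw": -1},
    {"dx": 23,"dy": -33,"dz": 0,"roll": 0,"jaw": -1},
    {"dx": 23,"dy": -33,"dz": 0,"roll": 0,"jaw": -1},
    {"dx": 23,"dy": -33,"dz": 0,"roll": 0,"jaw": -1},
    {"dx": 23,"dy": -33,"dz": 0,"roll": 0,"jaw": -1},
    {"dx": 23,"dy": -33,"dz": 0,"roll": 0,"jaw": -1},
  ],
)

```text
time_s: 1.15
ee_pos: [0.3667, -0.2006, 0.2456]
eef_rot: [3.141, -0.0, 0.001]
force: [0.7, -0.6, 0.2]
grip_width: 0.0943
grip_force: 0.0
```

>>> send_rows(
  rows=[
    {"dx": 20,"dy": -33,"dz": 0,"roll": 0,"jaw": -1},
    {"dx": 20,"dy": -33,"dz": 0,"roll": 0,"jaw": -1},
    {"dx": 20,"dy": -33,"dz": 0,"roll": 0,"jaw": -1},
    {"dx": 20,"dy": -33,"dz": 0,"roll": 0,"jaw": -1},
    {"dx": 0,"dy": 0,"dz": 0,"roll": 0,"jaw": -1},
    {"dx": 0,"dy": 0,"dz": 0,"roll": 0,"jaw": -1},
  ],
)

```text
time_s: 1.65
ee_pos: [0.4463, -0.069, 0.2451]
eef_rot: [-3.141, 0.001, 0.005]
force: [-0.3, -0.3, -0.2]
grip_width: 0.0938
grip_force: 0.0
```

```bash
python3 - <<'E'
from h import *
o=get_obs();print(o["time_s"],o["ee_pos"],o["eef_rot"])
c=camera("wrist");save(c,"w2");W=world(c);np.save("w2.npy",W);R=cv2.Rodrigues(np.array(c["rvec"],float))[0];print("campos",-R.T@np.array(c["tvec"]).ravel(),R)
E
```

```text
1.65 [ 0.44625321 -0.06901486  0.24506898] [-3.14141764e+00  8.61700359e-04  4.59715629e-03]
campos [ 0.52451028 -0.06942929  0.42456627] [[ 5.14561387e-03 -9.99985901e-01 -1.31146353e-03]
 [-9.63755055e-01 -5.30900055e-03  2.66735840e-01]
 [-2.66739042e-01 -1.08590032e-04 -9.63768785e-01]]
```

View pics/w2.png

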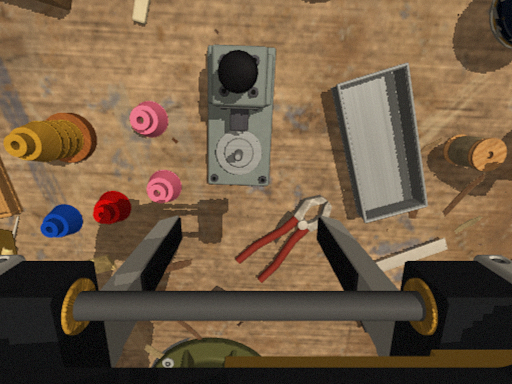

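The wrist view shows the pin at (238,155), the knob at (238,70), the stack top at (18,147) and the tin at (380,145).

```bash
cat >> h.py <<'E'
def reg(W,n,box,z0,z1):
    x0,x1,y0,y1=box
    S=W.reshape(-1,3); S=S[(S[:,2]>z0)&(S[:,2]<z1)&(S[:,0]>x0)&(S[:,0]<x1)&(S[:,1]>y0)&(S[:,1]<y1)]
    if len(S)<5: print(n,len(S));return
    X=(S[:,:2]*1000).astype(np.float32)
    r=cv2.minAreaRect(X);cc=cv2.minEnclosingCircle(X)
    print(n,len(S),"med z %.4f"%np.median(S[:,2]),"mean",(S.mean(0)*1000).round(1),"rect",np.round(r[0],1),np.round(r[1],1),round(r[2],1),"circ",np.round(cc[0],1),round(cc[1],1))
E
python3 - <<'E'
from h import *
W=np.load("w2.npy")
b=(.40,.62,-.12,.0)
reg(W,"base",b,.011,.0195)
reg(W,"anvil",(.43,.5,-.09,-.02),.021,.0265)
reg(W,"pin",(.44,.49,-.075,-.035),.05,.08)
reg(W,"pintop",(.44,.49,-.075,-.035),.066,.08)
reg(W,"house",(.5,.62,-.12,0),.08,.088)
reg(W,"knob",(.5,.62,-.12,0),.118,.135)
reg(W,"tin rim",(.36,.6,-.35,-.17),.029,.045)
reg(W,"stacktop",(.42,.54,.14,.24),.102,.115)
reg(W,"stacktop",(.42,.54,.14,.24),.105,.111)
E
```

```text
base 2907 med z 0.0164 mean [484.5 -56.4  16.3] rect [513.2 -54.8] [ 92.2 192.1] 88.2 circ [513.9 -55.2] 104.5
anvil 928 med z 0.0244 mean [468.5 -53.9  24.4] rect [464.8 -55.3] [68.1 68.1] 89.0 circ [457.6 -55.2] 43.3
pin 73 med z 0.0663 mean [469.7 -54.   65.1] rect [469.  -53.8] [11.  10.8] 53.4 circ [468.4 -53.8] 6.0
pintop 38 med z 0.0678 mean [468.9 -53.7  68. ] rect [468.8 -53.5] [8.1 7.4] 43.2 circ [468.7 -53.6] 4.3
house 1806 med z 0.0841 mean [561.2 -57.7  84. ] rect [563.5 -56.8] [63.5 66. ] 88.2 circ [563.5 -56.5] 43.5
knob 1380 med z 0.1255 mean [563.2 -56.9 125.2] rect [563.5 -56.8] [40.4 40.6] 52.6 circ [563.6 -56.7] 20.6
tin rim 2018 med z 0.0357 mean [ 482.7 -262.4   35.1] rect [ 475.9 -256.8] [205.   95.9] 16.9 circ [ 476. -255.] 111.1
stacktop 504 med z 0.1087 mean [487.3 193.1 108. ] rect [486.6 194.5] [25.7 26.6] 45.8 circ [487.2 194.7] 13.9
stacktop 445 med z 0.1088 mean [487.3 193.7 108.6] rect [486.7 194.5] [25.6 26.6] 46.8 circ [487.3 194.7] 13.9
```

>>> send_rows(
  rows=[
    {"dx": 6,"dy": -38,"dz": 0,"roll": 0,"jaw": -0.1},
    {"dx": 6,"dy": -38,"dz": 0,"roll": 0,"jaw": -0.1},
    {"dx": 6,"dy": -38,"dz": 0,"roll": 0,"jaw": -0.1},
    {"dx": 6,"dy": -38,"dz": 0,"roll": 0,"jaw": -0.1},
    {"dx": 6,"dy": -38,"dz": 0,"roll": 0,"jaw": -0.1},
    {"dx": 6,"dy": -38,"dz": 0,"roll": 0,"jaw": -0.1},
    {"dx": 4,"dy": -33,"dz": 0,"roll": 0,"jaw": -0.1},
    {"dx": 0,"dy": 0,"dz": 35,"roll": 0,"jaw": -0.1},
    {"dx": 0,"dy": 0,"dz": 35,"roll": 0,"jaw": -0.1},
    {"dx": 0,"dy": 0,"dz": 0,"roll": 0,"jaw": -0.1},
    {"dx": 0,"dy": 0,"dz": 0,"roll": 0,"jaw": -0.1},
  ],
)

```text
time_s: 2.62
ee_pos: [0.4854, 0.1893, 0.1752]
eef_rot: [3.141, 0.003, -0.0]
force: [0.4, -0.1, 0.6]
grip_width: 0.0516
grip_force: 0.0
```

```bash
python3 - <<'E'
from h import *
o=get_obs();print(o["time_s"],o["ee_pos"],o["eef_rot"],o["grip_width"])
c=camera("wrist");save(c,"w3");W=world(c);np.save("w3.npy",W)
reg(W,"stacktop",(.45,.53,.165,.225),.105,.112)
reg(W,"block",(.42,.54,.14,.25),.014,.022)
reg(W,"rings",(.45,.53,.16,.23),.05,.1)
reg(W,"tray",(.3,.6,.27,.45),.02,.03)
E
```

```text
2.6167 [0.48538724 0.18926866 0.17523006] [ 3.14068686e+00  2.55380712e-03 -4.67826881e-04] 0.05164090926212964
stacktop 541 med z 0.1087 mean [487.9 194.8 108.6] rect [487.6 194.7] [25.  25.3] 89.4 circ [487.3 194.7] 13.1
block 772 med z 0.0184 mean [504.6 193.8  18.4] rect [497.  194.6] [71.1 51.9] 86.3 circ [487.4 195.3] 35.8
rings 1407 med z 0.0894 mean [497.1 194.2  84.4] rect [490.3 194.9] [51.2 45.3] 88.6 circ [487.2 194.9] 26.1
tray 2344 med z 0.0241 mean [491.5 361.   23.8] rect [466.2 356.8] [213.8  86.9] 11.2 circ [466.9 355.9] 113.2
```

View pics/w3.png

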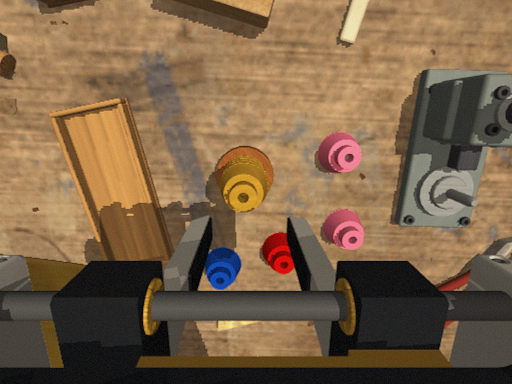

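The ferrule neck is at (245,190), slightly off the finger midline. I'll correct that, descend and grip.

>>> send_rows(
  rows=[
    {"dx": 2,"dy": -5.5,"dz": 0,"roll": 0,"jaw": -0.1},
    {"dx": 0,"dy": 0,"dz": 30,"roll": 0,"jaw": -0.1},
    {"dx": 0,"dy": 0,"dz": 30,"roll": 0,"jaw": -0.1},
    {"dx": 0,"dy": 0,"dz": 18,"roll": 0,"jaw": -0.1},
    {"dx": 0,"dy": 0,"dz": 0,"roll": 0,"jaw": -0.1},
    {"dx": 0,"dy": 0,"dz": 0,"roll": 0,"jaw": -0.1},
  ],
)

```text
time_s: 3.17
ee_pos: [0.4884, 0.1962, 0.0989]
eef_rot: [-3.141, -0.001, 0.001]
force: [0.7, -0.6, 0.6]
grip_width: 0.0515
grip_force: 0.0
```

>>> send_rows(
  force=15,
  rows=[
    {"dx": 0,"dy": 0,"dz": 0,"roll": 0,"jaw": 1},
    {"dx": 0,"dy": 0,"dz": 0,"roll": 0,"jaw": 1},
    {"dx": 0,"dy": 0,"dz": 0,"roll": 0,"jaw": 1},
    {"dx": 0,"dy": 0,"dz": 0,"roll": 0,"jaw": 1},
    {"dx": 0,"dy": 0,"dz": 0,"roll": 0,"jaw": 1},
    {"dx": 0,"dy": 0,"dz": 0,"roll": 0,"jaw": 1},
  ],
)

```text
time_s: 3.67
ee_pos: [0.488, 0.1961, 0.0981]
eef_rot: [-3.141, -0.001, 0.001]
force: [0.4, -1.3, 4.8]
grip_width: 0.0256
grip_force: 15.0
```

>>> send_rows(
  rows=[
    {"dx": 0,"dy": 0,"dz": -3,"roll": 0,"jaw": 1},
    {"dx": 0,"dy": 0,"dz": -3,"roll": 0,"jaw": 1},
    {"dx": 0,"dy": 0,"dz": -3,"roll": 0,"jaw": 1},
    {"dx": 0,"dy": 0,"dz": -3,"roll": 0,"jaw": 1},
    {"dx": 0,"dy": 0,"dz": -3,"roll": 0,"jaw": 1},
    {"dx": 0,"dy": 0,"dz": -3,"roll": 0,"jaw": 1},
    {"dx": 0,"dy": 0,"dz": -3,"roll": 0,"jaw": 1},
    {"dx": 0,"dy": 0,"dz": -3,"roll": 0,"jaw": 1},
    {"dx": 0,"dy": 0,"dz": -4,"roll": 0,"jaw": 1},
    {"dx": 0,"dy": 0,"dz": -4,"roll": 0,"jaw": 1},
    {"dx": 0,"dy": 0,"dz": -4,"roll": 0,"jaw": 1},
    {"dx": 0,"dy": 0,"dz": 0,"roll": 0,"jaw": 1},
  ],
)

```text
time_s: 4.67
ee_pos: [0.488, 0.1963, 0.1344]
eef_rot: [-3.141, -0.001, 0.001]
force: [0.3, 0.8, -0.0]
grip_width: 0.0257
grip_force: 15.0
```

```bash
python3 - <<'E'
from h import *
o=get_obs();print(o["time_s"],o["ee_pos"],o["force"],o["grip_width"])
c=camera("wrist");save(c,"w4");W=world(c)
reg(W,"neck",(.45,.53,.165,.225),.139,.15)
reg(W,"held skirt",(.45,.53,.16,.225),.1,.135)
c=camera("scene");W=world(c);cv2.imwrite("pics/s4.png",cv2.resize(c["frame"][150:270,150:270,::-1],(480,480)))
for u in range(195,210,4):
  print(u,[tuple(np.round(W[v,u]*1000).astype(int)) for v in range(175,262,6)])
E
```

```text
4.6667 [0.48796069 0.19626233 0.13443861] [ 0.25869518  0.84978382 -0.02619872] 0.025737934693018265
neck 1366 med z 0.1448 mean [489.8 196.  144.6] rect [487.5 196.1] [49.1 25.7] 89.0 circ [497.9 196. ] 24.6
held skirt 1806 med z 0.1229 mean [502.2 195.5 121.3] rect [491.6 195.7] [44.7 46.1] 43.8 circ [489.1 195.8] 25.9
195 [(np.int64(460), np.int64(200), np.int64(244)), (np.int64(1263), np.int64(-6), np.int64(-221)), (np.int64(1258), np.int64(-2), np.int64(-252)), (np.int64(1254), np.int64(3), np.int64(-285)), (np.int64(747), np.int64(134), np.int64(-2)), (np.int64(486), np.int64(202), np.int64(144)), (np.int64(477), np.int64(206), np.int64(132)), (np.int64(467), np.int64(210), np.int64(121)), (np.int64(467), np.int64(212), np.int64(102)), (np.int64(476), np.int64(211), np.int64(76)), (np.int64(472), np.int64(215), np.int64(60)), (np.int64(472), np.int64(216), np.int64(40)), (np.int64(473), np.int64(218), np.int64(19)), (np.int64(467), np.int64(222), np.int64(4)), (np.int64(446), np.int64(229), np.int64(1))]
199 [(np.int64(490), np.int64(182), np.int64(226)), (np.int64(499), np.int
[... 1337 characters left out ...]
7 [(np.int64(455), np.int64(171), np.int64(240)), (np.int64(1267), np.int64(-70), np.int64(-239)), (np.int64(1257), np.int64(-65), np.int64(-268)), (np.int64(1266), np.int64(-64), np.int64(-309)), (np.int64(728), np.int64(97), np.int64(-2)), (np.int64(691), np.int64(110), np.int64(-1)), (np.int64(657), np.int64(122), np.int64(-2)), (np.int64(469), np.int64(177), np.int64(109)), (np.int64(593), np.int64(144), np.int64(-2)), (np.int64(470), np.int64(180), np.int64(70)), (np.int64(464), np.int64(184), np.int64(55)), (np.int64(461), np.int64(186), np.int64(37)), (np.int64(460), np.int64(188), np.int64(18)), (np.int64(452), np.int64(192), np.int64(3)), (np.int64(433), np.int64(199), np.int64(0))]
```

View pics/s4.png

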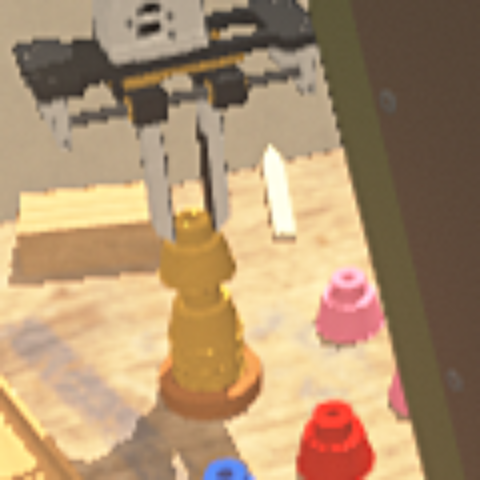

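>>> send_rows(
  rows=[
    {"dx": 0,"dy": 0,"dz": -18,"roll": 0,"jaw": 1},
    {"dx": 0,"dy": 0,"dz": -18,"roll": 0,"jaw": 1},
    {"dx": -3,"dy": 31,"dz": 0,"roll": 0,"jaw": 1},
    {"dx": -3,"dy": 31,"dz": 0,"roll": 0,"jaw": 1},
    {"dx": -3,"dy": 31,"dz": 0,"roll": 0,"jaw": 1},
    {"dx": -3,"dy": 31,"dz": 0,"roll": 0,"jaw": 1},
    {"dx": -3,"dy": 31,"dz": 0,"roll": 0,"jaw": 1},
    {"dx": -3,"dy": 31,"dz": 0,"roll": 0,"jaw": 1},
    {"dx": -1,"dy": 31,"dz": 0,"roll": 0,"jaw": 1},
    {"dx": 0,"dy": 27,"dz": 0,"roll": 0,"jaw": 1},
    {"dx": 0,"dy": 6,"dz": 0,"roll": 0,"jaw": 1},
    {"dx": 0,"dy": 0,"dz": 0,"roll": 0,"jaw": 1},
  ],
)

```text
time_s: 5.77
ee_pos: [0.4688, -0.0551, 0.1692]
eef_rot: [-3.142, 0.0, -0.001]
force: [-0.3, 0.4, -0.5]
grip_width: 0.0256
grip_force: 15.0
```

```bash
python3 - <<'E'
from h import *
o=get_obs();print(o["time_s"],o["ee_pos"],o["eef_rot"],o["force"],o["grip_width"])
c=camera("wrist");save(c,"w5");W=world(c)
reg(W,"shoulder",(.475,.53,-.085,-.025),.150,.17)
reg(W,"skirt",(.43,.53,-.11,-.0),.136,.17)
reg(W,"knob",(.5,.62,-.12,0),.118,.135)
reg(W,"pin",(.44,.49,-.075,-.035),.05,.08)
E
```

```text
5.7667 [ 0.46876929 -0.05511365  0.16924953] [-3.14155897e+00  3.33568045e-04 -1.38427453e-03] [-0.33871955  0.44014621 -0.54712266] 0.02560806058799852
shoulder 1134 med z 0.1637 mean [483.4 -55.8 161.4] rect [483.  -56.1] [15.8 42.8] 0.0 circ [475.8 -56.1] 21.4
skirt 1810 med z 0.1578 mean [482.9 -55.9 156.2] rect [472.3 -56. ] [45.5 45.5] 46.2 circ [469.8 -55.6] 25.9
knob 2322 med z 0.1255 mean [563.6 -56.9 125.3] rect [563.6 -56.9] [40.4 40.6] 30.0 circ [563.7 -56.9] 20.7
pin 23 med z 0.0551 mean [473.7 -53.9  55.2] rect [473.4 -54. ] [9.9 2.9] 87.8 circ [471.9 -54. ] 4.9
```

View pics/w5.png

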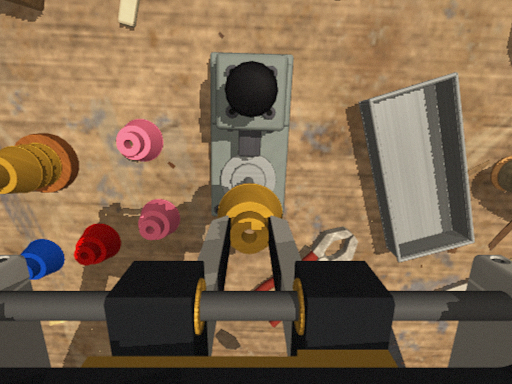

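>>> send_rows(
  rows=[
    {"dx": -0.3,"dy": -1.9,"dz": 20,"roll": 0,"jaw": 1},
    {"dx": 0,"dy": 0,"dz": 30,"roll": 0,"jaw": 1},
    {"dx": 0,"dy": 0,"dz": 30,"roll": 0,"jaw": 1},
    {"dx": 0,"dy": 0,"dz": 10,"roll": 0,"jaw": 1},
    {"dx": 0,"dy": 0,"dz": 0,"roll": 0,"jaw": 1},
    {"dx": 0,"dy": 0,"dz": 0,"roll": 0,"jaw": 1},
  ],
)

```text
time_s: 6.32
ee_pos: [0.469, -0.0513, 0.0802]
eef_rot: [-3.142, -0.0, 0.002]
force: [-0.5, 0.1, -0.1]
grip_width: 0.0253
grip_force: 15.0
```

>>> send_rows(
  force=6,
  rows=[
    {"dx": 0,"dy": 0,"dz": 1,"roll": 0,"jaw": 1},
    {"dx": 0,"dy": 0,"dz": 1,"roll": 0,"jaw": 1},
    {"dx": 0,"dy": 0,"dz": 1,"roll": 0,"jaw": 1},
    {"dx": 0,"dy": 0,"dz": 1,"roll": 0,"jaw": 1},
    {"dx": 0,"dy": 0,"dz": 1,"roll": 0,"jaw": 1},
    {"dx": 0,"dy": 0,"dz": 1,"roll": 0,"jaw": 1},
    {"dx": 0,"dy": 0,"dz": 0,"roll": 0,"jaw": 1},
  ],
)

```text
time_s: 6.9
ee_pos: [0.4686, -0.052, 0.0734]
eef_rot: [3.142, -0.0, 0.001]
force: [0.2, 0.3, -0.8]
grip_width: 0.0257
grip_force: 6.0
```

>>> send_rows(
  rows=[
    {"dx": 0,"dy": 1,"dz": 0,"roll": 0,"jaw": 1},
    {"dx": 0,"dy": 0,"dz": 1,"roll": 0,"jaw": 1},
    {"dx": 0,"dy": 0,"dz": 1,"roll": 0,"jaw": 1},
    {"dx": 0,"dy": 0,"dz": 1,"roll": 0,"jaw": 1},
    {"dx": 0,"dy": 0,"dz": 1,"roll": 0,"jaw": 1},
    {"dx": 0,"dy": 0,"dz": 0,"roll": 0,"jaw": 1},
    {"dx": 0,"dy": 0,"dz": 0,"roll": 0,"jaw": 1},
  ],
)

```text
time_s: 7.48
ee_pos: [0.4688, -0.0532, 0.0696]
eef_rot: [3.141, -0.001, 0.001]
force: [1.8, -2.7, 1.3]
grip_width: 0.0254
grip_force: 6.0
```

```bash
python3 - <<'E'
from h import *
o=get_obs();print(o["time_s"],o["ee_pos"],o["eef_rot"],o["force"],o["grip_width"])
c=camera("wrist");W=world(c)
z=o["ee_pos"][2]
reg(W,"skirt",(.43,.53,-.11,-.0),z-.03,z-.001)
reg(W,"necktop",(.43,.48,-.07,-.035),z+.005,z+.02)
E
```

```text
7.4833 [ 0.46882141 -0.05317282  0.06958989] [ 3.14121351e+00 -5.49393446e-04  1.21442935e-03] [ 1.80660844 -2.74784022  1.33769915] 0.02544892797907797
skirt 3100 med z 0.0482 mean [496.1 -54.9  53. ] rect [490.1 -55.3] [51.  75.1] 88.2 circ [492.9 -54.9] 41.6
necktop 1251 med z 0.0801 mean [469.7 -53.2  80.3] rect [467.5 -52.7] [24.7 34.7] 0.5 circ [473.2 -52.6] 18.4
```

>>> send_rows(
  rows=[
    {"dx": 0.4,"dy": 0.7,"dz": 0,"roll": 0,"jaw": 1},
    {"dx": 0,"dy": 0,"dz": 0,"roll": 0,"jaw": 1},
    {"dx": 0,"dy": 0,"dz": 0,"roll": 0,"jaw": 1},
  ],
)

```text
time_s: 7.78
ee_pos: [0.469, -0.0536, 0.0694]
eef_rot: [-3.141, 0.0, 0.001]
force: [0.8, -0.7, 1.3]
grip_width: 0.0258
grip_force: 6.0
```

>>> send_rows(
  rows=[
    {"dx": 0,"dy": 0,"dz": 1,"roll": 0,"jaw": 1},
    {"dx": 0,"dy": 0,"dz": 1,"roll": 0,"jaw": 1},
    {"dx": 0,"dy": 0,"dz": 0,"roll": 0,"jaw": 1},
    {"dx": 0,"dy": 0,"dz": 0,"roll": 0,"jaw": 1},
  ],
)

```text
time_s: 8.12
ee_pos: [0.4694, -0.0537, 0.0679]
eef_rot: [3.141, -0.001, 0.001]
force: [-0.3, -1.3, 7.7]
grip_width: 0.0258
grip_force: 6.0
```

```bash
python3 - <<'E'
from h import *
o=get_obs();print(o["ee_pos"],o["force"])
c=camera("wrist");W=world(c);save(c,"w6")
S=W.reshape(-1,3);S=S[(abs(S[:,0]-.469)<.013)&(abs(S[:,1]+.0537)<.011)]
print(np.histogram(S[:,2],np.arange(.03,.1,.004)))
reg(W,"necktop",(.45,.49,-.066,-.041),.074,.086)
cv2.imwrite("pics/w6c.png",cv2.resize(c["frame"][160:280,190:310,::-1],(600,600),interpolation=cv2.INTER_CUBIC))
E
```

```text
[ 0.46939305 -0.05372158  0.06792688] [-0.27463546 -1.30830328  7.68977469]
(array([  0,   0,   0,   0,   0,   0,   0,   0,  79, 153, 110, 109, 894,
         0,   0,   0,   0]), array([0.03 , 0.034, 0.038, 0.042, 0.046, 0.05 , 0.054, 0.058, 0.062,
       0.066, 0.07 , 0.074, 0.078, 0.082, 0.086, 0.09 , 0.094, 0.098]))
necktop 1116 med z 0.0793 mean [469.8 -53.5  79.1] rect [468.9 -53.4] [26.4 24.6] 0.2 circ [469.4 -52.6] 14.5
```

View pics/w6c.png

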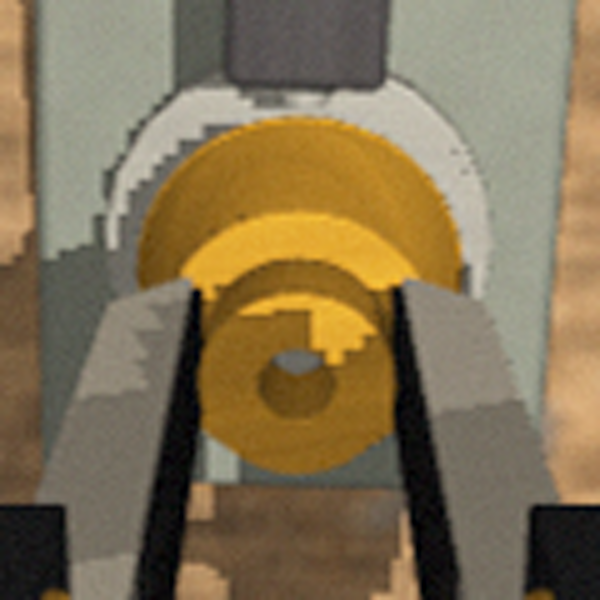

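The ferrule rests on the nose at 79 mm. The bore spans about 75 px against 200 px for the neck, about 10 mm, so it is undersize. It goes to the tin.

>>> send_rows(
  force=15,
  rows=[
    {"dx": 0,"dy": 0,"dz": 0,"roll": 0,"jaw": 1},
    {"dx": 0,"dy": 0,"dz": -15,"roll": 0,"jaw": 1},
    {"dx": 0,"dy": 0,"dz": -35,"roll": 0,"jaw": 1},
    {"dx": 0,"dy": 0,"dz": -35,"roll": 0,"jaw": 1},
    {"dx": 11,"dy": 31,"dz": 0,"roll": 0,"jaw": 1},
    {"dx": 11,"dy": 31,"dz": 0,"roll": 0,"jaw": 1},
    {"dx": 11,"dy": 31,"dz": 0,"roll": 0,"jaw": 1},
    {"dx": 11,"dy": 31,"dz": 0,"roll": 0,"jaw": 1},
    {"dx": 11,"dy": 31,"dz": 0,"roll": 0,"jaw": 1},
    {"dx": 11,"dy": 30,"dz": 0,"roll": 0,"jaw": 1},
    {"dx": 0,"dy": 0,"dz": 0,"roll": 0,"jaw": 1},
  ],
)

```text
time_s: 9.08
ee_pos: [0.5356, -0.2427, 0.1514]
eef_rot: [3.142, 0.001, -0.002]
force: [-1.3, -0.9, -0.4]
grip_width: 0.0253
grip_force: 15.0
```

```bash
python3 - <<'E'
from h import *
o=get_obs();print(o["time_s"],o["ee_pos"],o["eef_rot"],o["force"],o["grip_width"])
c=camera("wrist");W=world(c)
reg(W,"tin rim",(.36,.63,-.35,-.17),.03,.042)
c=camera("top");W=world(c)
reg(W,"tin top",(.36,.63,-.35,-.17),.03,.042)
reg(W,"tin floor",(.36,.63,-.35,-.17),.0015,.006)
reg(W,"tray top",(.3,.6,.27,.45),.018,.03)
E
```

```text
9.0833 [ 0.5355851  -0.2426722   0.15139024] [ 3.14152250e+00  9.07350502e-04 -1.84193834e-03] [-1.26816257 -0.87308292 -0.40752439] 0.025279652449646736
tin rim 1566 med z 0.0361 mean [ 523.7 -245.8   35.8] rect [ 494.  -251.6] [167.5  94.8] 16.9 circ [ 494.6 -251.2] 94.4
tin top 31 med z 0.0361 mean [ 535.1 -194.2   36. ] rect [ 533.8 -194.7] [51.3  6.6] 14.0 circ [ 533.7 -194.3] 25.7
tin floor 112 med z 0.0028 mean [ 546.3 -190.1    2.9] rect [ 552.  -194.8] [147.9  47.2] 1.0 circ [ 551.7 -183.7] 74.4
tray top 405 med z 0.0219 mean [460.9 354.1  21.9] rect [434.8 347.7] [273.5  87.7] 10.8 circ [437.1 347.1] 138.9
```

>>> send_rows(
  rows=[
    {"dx": 0,"dy": -3,"dz": 35,"roll": 0,"jaw": 1},
    {"dx": 0,"dy": 0,"dz": 35,"roll": 0,"jaw": 1},
    {"dx": 0,"dy": 0,"dz": 30,"roll": 0,"jaw": 1},
    {"dx": 0,"dy": 0,"dz": 11,"roll": 0,"jaw": 1},
    {"dx": 0,"dy": 0,"dz": 0,"roll": 0,"jaw": 1},
    {"dx": 0,"dy": 0,"dz": 0,"roll": 0,"jaw": 1},
    {"dx": 0,"dy": 0,"dz": 0,"roll": 0,"jaw": 0.1},
    {"dx": 0,"dy": 0,"dz": 0,"roll": 0,"jaw": 0.1},
    {"dx": 0,"dy": 0,"dz": 0,"roll": 0,"jaw": 0.1},
    {"dx": 0,"dy": 0,"dz": 0,"roll": 0,"jaw": 0.1},
  ],
)

```text
time_s: 10.02
ee_pos: [0.5356, -0.2358, 0.0425]
eef_rot: [3.141, -0.001, 0.001]
force: [-0.1, 0.6, 0.0]
grip_width: 0.0419
grip_force: 0.0
```

>>> send_rows(
  rows=[
    {"dx": 0,"dy": 0,"dz": -20,"roll": 0,"jaw": 0.1},
    {"dx": 0,"dy": 0,"dz": -40,"roll": 0,"jaw": -0.1},
    {"dx": 0,"dy": 0,"dz": -40,"roll": 0,"jaw": -0.1},
    {"dx": 0,"dy": 0,"dz": 0,"roll": 0,"jaw": -0.1},
  ],
)

```text
time_s: 10.35
ee_pos: [0.5379, -0.237, 0.1498]
eef_rot: [3.136, -0.01, 0.001]
force: [0.2, -0.2, 0.3]
grip_width: 0.0512
grip_force: 0.0
```

```bash
python3 - <<'E'
from h import *
o=get_obs();print(o["time_s"],o["ee_pos"],o["eef_rot"],o["force"],o["grip_width"])
c=camera("wrist");W=world(c)
reg(W,"tin rim",(.36,.63,-.35,-.17),.03,.037)
reg(W,"ferr neck",(.45,.63,-.3,-.2),.041,.052)
E
```

```text
10.35 [ 0.53790021 -0.23695102  0.14981316] [ 3.13622243e+00 -1.03790473e-02  1.24536599e-03] [ 0.23808797 -0.19000503  0.30461112] 0.05118849333827085
tin rim 1708 med z 0.0352 mean [ 529.9 -234.    34.4] rect [ 476.8 -256.9] [203.7  94.8] 16.8 circ [ 477.1 -256.6] 111.0
ferr neck 415 med z 0.0457 mean [ 537.3 -237.1   45.6] rect [ 537.2 -237. ] [25.5 25.4] 88.0 circ [ 536.9 -237.3] 13.2
```

>>> send_rows(
  rows=[
    {"dx": -4,"dy": -36,"dz": -10,"roll": 0,"jaw": -0.1},
    {"dx": -4,"dy": -36,"dz": 0,"roll": 0,"jaw": -0.1},
    {"dx": -4,"dy": -36,"dz": 0,"roll": 0,"jaw": -0.1},
    {"dx": -4,"dy": -36,"dz": 0,"roll": 0,"jaw": -0.1},
    {"dx": -4,"dy": -36,"dz": 0,"roll": 0,"jaw": -0.1},
    {"dx": -4,"dy": -36,"dz": 0,"roll": 0,"jaw": -0.1},
    {"dx": -4,"dy": -36,"dz": 0,"roll": 0,"jaw": -0.1},
    {"dx": -4,"dy": -36,"dz": 0,"roll": 0,"jaw": -0.1},
    {"dx": -4,"dy": -36,"dz": 0,"roll": 0,"jaw": -0.1},
    {"dx": -4,"dy": -36,"dz": 0,"roll": 0,"jaw": -0.1},
    {"dx": -4,"dy": -36,"dz": 0,"roll": 0,"jaw": -0.1},
    {"dx": -4,"dy": -34,"dz": 0,"roll": 0,"jaw": -0.1},
  ],
)

```text
time_s: 11.4
ee_pos: [0.4859, 0.1961, 0.1509]
eef_rot: [3.141, 0.001, 0.001]
force: [-0.1, -0.7, -0.3]
grip_width: 0.0519
grip_force: 0.0
```

>>> send_rows(
  rows=[
    {"dx": 0,"dy": 0,"dz": 0,"roll": 0,"jaw": -0.1},
    {"dx": 0,"dy": 0,"dz": 0,"roll": 0,"jaw": -0.1},
  ],
)

```text
time_s: 11.57
ee_pos: [0.4861, 0.1955, 0.1507]
eef_rot: [3.141, 0.001, 0.004]
force: [-0.3, -1.2, 0.7]
grip_width: 0.0516
grip_force: 0.0
```

```bash
cat >> h.py <<'E'
def stack(zt):
    o=get_obs();print(o["time_s"],o["ee_pos"],o["eef_rot"],o["grip_width"])
    c=camera("wrist");W=world(c)
    reg(W,"stacktop",(.45,.53,.165,.225),zt-.003,zt+.004)
    reg(W,"rings",(.45,.53,.16,.23),.03,zt-.01)
    reg(W,"tray",(.3,.6,.27,.45),.02,.03)
    # bore estimate
    K=c["camera_matrix"];R=cv2.Rodrigues(np.array(c["rvec"],float))[0];t=np.array(c["tvec"],float).ravel()
    p=K@(R@np.array([.4875,.195,zt])+t);u,v=int(p[0]/p[2]),int(p[1]/p[2]);print("px",u,v)
    cv2.imwrite("pics/bore%d.png"%(zt*1000),cv2.resize(c["frame"][v-50:v+50,u-50:u+50,::-1],(500,500),interpolation=cv2.INTER_CUBIC))
E
python3 -c "
from h import *
stack(.092)"
```

```text
11.5667 [0.48608002 0.19545915 0.15074772] [3.14125851e+00 9.12191453e-04 3.96339431e-03] 0.051599169873902194
stacktop 487 med z 0.0926 mean [487.8 194.9  92.5] rect [487.4 194.9] [25.6 25.1] 0.1 circ [487.3 194.6] 13.2
rings 1533 med z 0.0735 mean [496.8 195.   68.4] rect [490.5 195.7] [45.1 51.7] 14.0 circ [487.4 194.9] 26.0
tray 2580 med z 0.0240 mean [497.9 362.1  23.8] rect [468.2 357.1] [209.6  87.4] 11.1 circ [468.7 357.4] 111.2
px 248 200
```

>>> send_rows(
  force=15,
  rows=[
    {"dx": 1.4,"dy": 0,"dz": 30,"roll": 0,"jaw": -0.1},
    {"dx": 0,"dy": 0,"dz": 28,"roll": 0,"jaw": -0.1},
    {"dx": 0,"dy": 0,"dz": 11,"roll": 0,"jaw": -0.1},
    {"dx": 0,"dy": 0,"dz": 0,"roll": 0,"jaw": -0.1},
    {"dx": 0,"dy": 0,"dz": 0,"roll": 0,"jaw": -0.1},
    {"dx": 0,"dy": 0,"dz": 0,"roll": 0,"jaw": 1},
    {"dx": 0,"dy": 0,"dz": 0,"roll": 0,"jaw": 1},
    {"dx": 0,"dy": 0,"dz": 0,"roll": 0,"jaw": 1},
    {"dx": 0,"dy": 0,"dz": 0,"roll": 0,"jaw": 1},
    {"dx": 0,"dy": 0,"dz": 0,"roll": 0,"jaw": 1},
    {"dx": 0,"dy": 0,"dz": 0,"roll": 0,"jaw": 1},
  ],
)

```text
time_s: 12.53
ee_pos: [0.4884, 0.1945, 0.083]
eef_rot: [-3.141, -0.001, 0.001]
force: [0.2, 0.9, 4.3]
grip_width: 0.025
grip_force: 15.0
```

>>> send_rows(
  rows=[
    {"dx": 0,"dy": 0,"dz": -3,"roll": 0,"jaw": 1},
    {"dx": 0,"dy": 0,"dz": -3,"roll": 0,"jaw": 1},
    {"dx": 0,"dy": 0,"dz": -3,"roll": 0,"jaw": 1},
    {"dx": 0,"dy": 0,"dz": -3,"roll": 0,"jaw": 1},
    {"dx": 0,"dy": 0,"dz": -3,"roll": 0,"jaw": 1},
    {"dx": 0,"dy": 0,"dz": -3,"roll": 0,"jaw": 1},
    {"dx": 0,"dy": 0,"dz": -3,"roll": 0,"jaw": 1},
    {"dx": 0,"dy": 0,"dz": -3,"roll": 0,"jaw": 1},
    {"dx": 0,"dy": 0,"dz": -4,"roll": 0,"jaw": 1},
    {"dx": 0,"dy": 0,"dz": -4,"roll": 0,"jaw": 1},
    {"dx": 0,"dy": 0,"dz": -4,"roll": 0,"jaw": 1},
    {"dx": 0,"dy": 0,"dz": 0,"roll": 0,"jaw": 1},
  ],
)

```text
time_s: 13.53
ee_pos: [0.4885, 0.1944, 0.1194]
eef_rot: [-3.141, -0.001, 0.001]
force: [0.3, 0.1, -0.5]
grip_width: 0.0252
grip_force: 15.0
```

```bash
cat >> h.py <<'E'
def held():
    o=get_obs();z=o["ee_pos"][2];print(o["time_s"],o["ee_pos"],o["eef_rot"],o["force"],o["grip_width"])
    c=camera("scene");W=world(c)
    S=W.reshape(-1,3);S=S[(abs(S[:,0]-.4875)<.035)&(abs(S[:,1]-.195)<.035)&(S[:,2]>.02)&(S[:,2]<z+.012)]
    # radius profile about stack axis
    for a in np.arange(.02,z+.012,.006):
        Q=S[(S[:,2]>=a)&(S[:,2]<a+.006)]
        if len(Q): print("%.3f n%d r %.1f"%(a,len(Q),1000*np.hypot(*(np.median(Q[:,:2],0)-[.4875,.195]))),end="; ")
    print()
E
python3 -c "
from h import *
held()"
```

```text
13.5333 [0.48845927 0.19444671 0.11939787] [-3.14122073e+00 -1.19278291e-03  1.21994357e-03] [ 0.32922162  0.13928159 -0.48636748] 0.025180342067938184
0.020 n47 r 22.6; 0.026 n32 r 20.5; 0.032 n21 r 23.0; 0.038 n41 r 23.5; 0.044 n40 r 21.5; 0.050 n38 r 19.5; 0.056 n51 r 14.1; 0.062 n31 r 13.0; 0.068 n20 r 12.2; 0.074 n6 r 12.7; 0.080 n1 r 24.0; 0.086 n43 r 21.4; 0.092 n39 r 21.2; 0.098 n39 r 19.2; 0.104 n40 r 18.4; 0.110 n54 r 14.3; 0.116 n26 r 11.2; 0.122 n52 r 9.4; 0.128 n27 r 8.1;
```

>>> send_rows(
  rows=[
    {"dx": 0,"dy": 0,"dz": -22,"roll": 0,"jaw": 1},
    {"dx": 0,"dy": 0,"dz": -22,"roll": 0,"jaw": 1},
    {"dx": -3,"dy": 31,"dz": 0,"roll": 0,"jaw": 1},
    {"dx": -3,"dy": 31,"dz": 0,"roll": 0,"jaw": 1},
    {"dx": -3,"dy": 31,"dz": 0,"roll": 0,"jaw": 1},
    {"dx": -3,"dy": 31,"dz": 0,"roll": 0,"jaw": 1},
    {"dx": -3,"dy": 31,"dz": 0,"roll": 0,"jaw": 1},
    {"dx": -3,"dy": 31,"dz": 0,"roll": 0,"jaw": 1},
    {"dx": -1,"dy": 31,"dz": 0,"roll": 0,"jaw": 1},
    {"dx": 0,"dy": 25,"dz": 0,"roll": 0,"jaw": 1},
    {"dx": 0,"dy": 6,"dz": 0,"roll": 0,"jaw": 1},
    {"dx": 0,"dy": 0,"dz": 0,"roll": 0,"jaw": 1},
  ],
)

```text
time_s: 14.58
ee_pos: [0.4693, -0.0549, 0.1623]
eef_rot: [-3.142, 0.0, -0.001]
force: [-0.1, -0.0, -0.6]
grip_width: 0.0254
grip_force: 15.0
```

>>> send_rows(
  rows=[
    {"dx": 0,"dy": 0,"dz": 25,"roll": 0,"jaw": 1},
    {"dx": 0,"dy": 0,"dz": 30,"roll": 0,"jaw": 1},
    {"dx": 0,"dy": 0,"dz": 25,"roll": 0,"jaw": 1},
    {"dx": 0,"dy": 0,"dz": 0,"roll": 0,"jaw": 1},
    {"dx": 0,"dy": 0,"dz": 0,"roll": 0,"jaw": 1},
    {"dx": 0,"dy": 0,"dz": 0,"roll": 0,"jaw": 1},
  ],
)

```text
time_s: 15.08
ee_pos: [0.4702, -0.0531, 0.0839]
eef_rot: [3.141, -0.001, 0.002]
force: [0.0, 0.1, -0.1]
grip_width: 0.025
grip_force: 15.0
```

```bash
cat >> h.py <<'E'
def tcp():
    from station import get_obs
    o=get_obs();print(round(o["time_s"],2),(o["ee_pos"]*1000).round(1),o["force"].round(1),o["grip_width"])
E
python3 - <<'E'
from h import *
o=get_obs();z=o["ee_pos"][2];tcp()
c=camera("wrist");W=world(c)
reg(W,"necktop",(.45,.49,-.066,-.041),z+.006,z+.013)
K=c["camera_matrix"];R=cv2.Rodrigues(np.array(c["rvec"],float))[0];t=np.array(c["tvec"],float).ravel()
p=K@(R@np.array([.469,-.0537,z+.01])+t);u,v=int(p[0]/p[2]),int(p[1]/p[2])
cv2.imwrite("pics/b2.png",cv2.resize(c["frame"][v-60:v+60,u-60:u+60,::-1],(480,480),interpolation=cv2.INTER_CUBIC))
E
```

```text
15.08 [470.2 -53.1  83.9] [ 0.   0.1 -0.1] 0.02502322011685714
necktop 889 med z 0.0933 mean [469.9 -53.4  93.2] rect [469.2 -53.4] [25.9 24.9] 0.8 circ [469.1 -53.5] 13.5
```

View pics/b2.png

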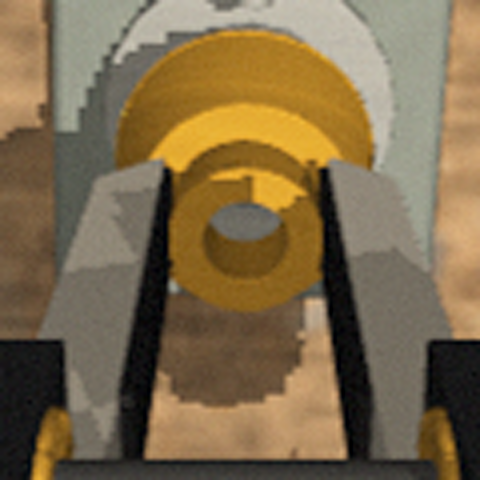

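The bore reads about 14 mm, so this is a right ferrule. I'll lower it onto the pin.

>>> send_rows(
  force=5,
  rows=[
    {"dx": -0.5,"dy": 0.3,"dz": 0,"roll": 0,"jaw": 1},
    {"dx": 0,"dy": 0,"dz": 3,"roll": 0,"jaw": 1},
    {"dx": 0,"dy": 0,"dz": 3,"roll": 0,"jaw": 1},
    {"dx": 0,"dy": 0,"dz": 3,"roll": 0,"jaw": 1},
    {"dx": 0,"dy": 0,"dz": 3,"roll": 0,"jaw": 1},
    {"dx": 0,"dy": 0,"dz": 2,"roll": 0,"jaw": 1},
    {"dx": 0,"dy": 0,"dz": 2,"roll": 0,"jaw": 1},
    {"dx": 0,"dy": 0,"dz": 0,"roll": 0,"jaw": 1},
  ],
)

```text
time_s: 15.8
ee_pos: [0.4688, -0.0539, 0.066]
eef_rot: [-3.141, 0.001, 0.001]
force: [1.4, 0.1, -0.5]
grip_width: 0.0258
grip_force: 5.0
```

>>> send_rows(
  rows=[
    {"dx": 0,"dy": 0,"dz": 1,"roll": 0,"jaw": 1},
    {"dx": 0,"dy": 0,"dz": 1,"roll": 0,"jaw": 1},
    {"dx": 0,"dy": 0,"dz": 0,"roll": 0,"jaw": 1},
  ],
)

```text
time_s: 16.05
ee_pos: [0.4688, -0.054, 0.0643]
eef_rot: [-3.142, 0.0, 0.001]
force: [1.0, 0.4, -1.4]
grip_width: 0.0258
grip_force: 5.0
```

>>> send_rows(
  rows=[
    {"dx": 0.4,"dy": 0,"dz": 1,"roll": 0,"jaw": 1},
    {"dx": 0,"dy": 0,"dz": 1,"roll": 0,"jaw": 1},
    {"dx": 0,"dy": 0,"dz": 1,"roll": 0,"jaw": 1},
    {"dx": 0,"dy": 0,"dz": 1,"roll": 0,"jaw": 1},
    {"dx": 0,"dy": 0,"dz": 1,"roll": 0,"jaw": 1},
    {"dx": 0,"dy": 0,"dz": 1,"roll": 0,"jaw": 1},
    {"dx": 0,"dy": 0,"dz": 0,"roll": 0,"jaw": 1},
  ],
)

```text
time_s: 16.63
ee_pos: [0.4692, -0.054, 0.0582]
eef_rot: [-3.142, 0.0, 0.001]
force: [-0.2, -0.1, -0.6]
grip_width: 0.0255
grip_force: 5.0
```

>>> send_rows(
  rows=[
    {"dx": 0,"dy": 0,"dz": 0,"roll": 0,"jaw": -0.1},
    {"dx": 0,"dy": 0,"dz": 0,"roll": 0,"jaw": -0.1},
    {"dx": 0,"dy": 0,"dz": 0,"roll": 0,"jaw": -0.1},
    {"dx": 0,"dy": 0,"dz": 0,"roll": 0,"jaw": -0.1},
  ],
)

```text
time_s: 16.97
ee_pos: [0.4694, -0.054, 0.0585]
eef_rot: [3.142, -0.0, 0.001]
force: [-0.5, -0.0, -0.8]
grip_width: 0.0489
grip_force: 0.0
```

```bash
cat >> h.py <<'E'
def seat():
    tcp();c=camera("wrist");W=world(c)
    reg(W,"necktop",(.45,.49,-.07,-.037),.062,.0665)
    reg(W,"pintop",(.45,.49,-.07,-.037),.0668,.072)
    reg(W,"high",(.45,.49,-.068,-.039),.073,.09)
    reg(W,"knob",(.5,.62,-.12,0),.118,.135)
E
python3 -c "
from h import *
seat()"
```

```text
16.97 [469.4 -54.   58.5] [-0.5 -0.  -0.8] 0.0489066488261166
necktop 474 med z 0.0658 mean [470.  -54.   65.3] rect [468.6 -54.3] [25.8 25.6] 67.5 circ [468.  -54.2] 13.4
pintop 479 med z 0.0673 mean [468.5 -54.1  67.5] rect [468.5 -53.9] [24.8 25.3] 1.0 circ [468.3 -54.2] 13.0
high 0
knob 9235 med z 0.1256 mean [563.8 -57.1 125.4] rect [563.6 -57.2] [40.2 40.6] 9.4 circ [563.8 -57.2] 20.6
```

>>> send_rows(
  rows=[
    {"dx": 0,"dy": 0,"dz": -20,"roll": 0,"jaw": -0.1},
    {"dx": 0,"dy": 0,"dz": -40,"roll": 0,"jaw": -0.1},
    {"dx": 0,"dy": 0,"dz": -40,"roll": 0,"jaw": 1},
    {"dx": 30,"dy": 1,"dz": 0,"roll": 0,"jaw": 1},
    {"dx": 30,"dy": 1,"dz": 0,"roll": 0,"jaw": 1},
    {"dx": 30,"dy": 1,"dz": 0,"roll": 0,"jaw": 1},
    {"dx": 4,"dy": 0,"dz": 10,"roll": 0,"jaw": 1},
    {"dx": 0,"dy": 0,"dz": 10,"roll": 0,"jaw": 1},
    {"dx": 0,"dy": 0,"dz": 8,"roll": 0,"jaw": 1},
    {"dx": 0,"dy": 0,"dz": 0,"roll": 0,"jaw": 1},
  ],
)

```text
time_s: 17.85
ee_pos: [0.5615, -0.0567, 0.1281]
eef_rot: [-3.141, 0.004, 0.001]
force: [0.0, -0.7, 0.2]
grip_width: 0.0022
grip_force: 0.0
```

>>> send_rows(
  rows=[
    {"dx": 0,"dy": 0,"dz": 2,"roll": 0,"jaw": 1},
    {"dx": 0,"dy": 0,"dz": 2,"roll": 0,"jaw": 1},
    {"dx": 0,"dy": 0,"dz": 2,"roll": 0,"jaw": 1},
    {"dx": 0,"dy": 0,"dz": 2,"roll": 0,"jaw": 1},
    {"dx": 0,"dy": 0,"dz": 2,"roll": 0,"jaw": 1},
    {"dx": 0,"dy": 0,"dz": 0,"roll": 0,"jaw": 1},
  ],
)

```text
time_s: 18.35
ee_pos: [0.5632, -0.0569, 0.1204]
eef_rot: [3.142, -0.0, 0.001]
force: [-1.9, -1.2, 4.3]
grip_width: 0.0005
grip_force: 2.1
```

>>> send_rows(
  rows=[
    {"dx": 0,"dy": 0,"dz": 2,"roll": 0,"jaw": 1},
    {"dx": 0,"dy": 0,"dz": 2,"roll": 0,"jaw": 1},
    {"dx": 0,"dy": 0,"dz": 2,"roll": 0,"jaw": 1},
    {"dx": 0,"dy": 0,"dz": 0,"roll": 0,"jaw": 1},
  ],
)

```text
time_s: 18.68
ee_pos: [0.5634, -0.0569, 0.1148]
eef_rot: [3.141, -0.0, 0.001]
force: [-5.4, -0.7, 10.8]
grip_width: 0.0005
grip_force: 5.6
```

>>> send_rows(
  rows=[
    {"dx": 0,"dy": 0,"dz": 1,"roll": 0,"jaw": 1},
    {"dx": 0,"dy": 0,"dz": 1,"roll": 0,"jaw": 1},
    {"dx": 0,"dy": 0,"dz": 1,"roll": 0,"jaw": 1},
    {"dx": 0,"dy": 0,"dz": 0,"roll": 0,"jaw": 1},
  ],
)

```text
time_s: 19.02
ee_pos: [0.5635, -0.0569, 0.1121]
eef_rot: [3.141, -0.001, 0.001]
force: [-5.6, -0.7, 12.7]
grip_width: 0.0004
grip_force: 6.2
```

>>> send_rows(
  rows=[
    {"dx": 0,"dy": 0,"dz": 1,"roll": 0,"jaw": 1},
    {"dx": 0,"dy": 0,"dz": 1,"roll": 0,"jaw": 1},
    {"dx": 0,"dy": 0,"dz": 0,"roll": 0,"jaw": 1},
  ],
)

```text
time_s: 19.27
ee_pos: [0.5636, -0.057, 0.1105]
eef_rot: [3.141, -0.001, 0.001]
force: [-6.7, 0.1, 15.6]
grip_width: 0.0001
grip_force: 7.7
```

>>> send_rows(
  rows=[
    {"dx": 0,"dy": 0,"dz": 1,"roll": 0,"jaw": 1},
    {"dx": 0,"dy": 0,"dz": 0,"roll": 0,"jaw": 1},
    {"dx": 0,"dy": 0,"dz": 0,"roll": 0,"jaw": 1},
  ],
)

```text
time_s: 19.52
ee_pos: [0.5637, -0.057, 0.1101]
eef_rot: [3.141, -0.002, 0.001]
force: [-8.8, 0.9, 20.9]
grip_width: 0.0001
grip_force: 10.1
```

The plunger is at the hard stop (110 mm, 21 N). I'll let it up and go back over the ferrule.

>>> send_rows(
  rows=[
    {"dx": 0,"dy": 0,"dz": -8,"roll": 0,"jaw": 1},
    {"dx": 0,"dy": 0,"dz": -16,"roll": 0,"jaw": 1},
    {"dx": 0,"dy": 0,"dz": -16,"roll": 0,"jaw": 1},
    {"dx": -30,"dy": -1,"dz": 0,"roll": 0,"jaw": -0.1},
    {"dx": -30,"dy": -1,"dz": 0,"roll": 0,"jaw": -0.1},
    {"dx": -30,"dy": -1,"dz": 0,"roll": 0,"jaw": -0.1},
    {"dx": -4,"dy": 0,"dz": 0,"roll": 0,"jaw": -0.1},
    {"dx": 0,"dy": 0,"dz": 0,"roll": 0,"jaw": -0.1},
    {"dx": 0,"dy": 0,"dz": 0,"roll": 0,"jaw": -0.1},
  ],
)

```text
time_s: 20.27
ee_pos: [0.4701, -0.0541, 0.1487]
eef_rot: [3.141, -0.001, 0.001]
force: [0.1, 0.3, -0.1]
grip_width: 0.0371
grip_force: 0.0
```

```bash
python3 -c "
from h import *
seat()
c=camera('top');W=world(c);reg(W,'tray top',(.34,.6,.29,.42),.018,.03)"
```

```text
20.27 [470.1 -54.1 148.7] [ 0.1  0.3 -0.1] 0.037139626479118726
necktop 215 med z 0.0660 mean [469.7 -55.   65.4] rect [468.7 -54.3] [24.5 24.8] 15.5 circ [467.9 -54.1] 13.2
pintop 211 med z 0.0674 mean [467.2 -53.3  67.6] rect [467.3 -54.4] [24.1 24.4] 27.5 circ [467.8 -54.3] 12.9
high 0
knob 2800 med z 0.1256 mean [563.7 -56.9 125.3] rect [563.6 -56.9] [40.3 40.3] 75.9 circ [563.7 -57. ] 20.6
tray top 415 med z 0.0222 mean [461.2 353.7  22.2] rect [463.4 353.9] [214.3  87.5] 11.2 circ [463.6 352.7] 113.8
```

>>> send_rows(
  force=15,
  rows=[
    {"dx": -0.8,"dy": 0,"dz": 35,"roll": 0,"jaw": -0.1},
    {"dx": 0,"dy": 0,"dz": 35,"roll": 0,"jaw": -0.1},
    {"dx": 0,"dy": 0,"dz": 22,"roll": 0,"jaw": -0.1},
    {"dx": 0,"dy": 0,"dz": 0,"roll": 0,"jaw": -0.1},
    {"dx": 0,"dy": 0,"dz": 0,"roll": 0,"jaw": -0.1},
    {"dx": 0,"dy": 0,"dz": 0,"roll": 0,"jaw": 1},
    {"dx": 0,"dy": 0,"dz": 0,"roll": 0,"jaw": 1},
    {"dx": 0,"dy": 0,"dz": 0,"roll": 0,"jaw": 1},
    {"dx": 0,"dy": 0,"dz": 0,"roll": 0,"jaw": 1},
    {"dx": 0,"dy": 0,"dz": 0,"roll": 0,"jaw": 1},
  ],
)

```text
time_s: 21.2
ee_pos: [0.469, -0.054, 0.0572]
eef_rot: [3.141, -0.001, 0.001]
force: [-0.1, 0.6, 3.9]
grip_width: 0.0251
grip_force: 15.0
```

>>> send_rows(
  rows=[
    {"dx": 0,"dy": 0,"dz": -5,"roll": 0,"jaw": 1},
    {"dx": 0,"dy": 0,"dz": -5,"roll": 0,"jaw": 1},
    {"dx": 0,"dy": 0,"dz": -10,"roll": 0,"jaw": 1},
    {"dx": 0,"dy": 0,"dz": -10,"roll": 0,"jaw": 1},
    {"dx": 0,"dy": 0,"dz": -15,"roll": 0,"jaw": 1},
    {"dx": 0,"dy": 0,"dz": -30,"roll": 0,"jaw": 1},
    {"dx": 0,"dy": 0,"dz": -35,"roll": 0,"jaw": 1},
    {"dx": 0,"dy": 0,"dz": 0,"roll": 0,"jaw": 1},
  ],
)

```text
time_s: 21.87
ee_pos: [0.4707, -0.0544, 0.1733]
eef_rot: [3.14, -0.009, 0.001]
force: [0.4, -0.3, -0.2]
grip_width: 0.0253
grip_force: 15.0
```

>>> send_rows(
  rows=[
    {"dx": 4,"dy": -35,"dz": 0,"roll": 0,"jaw": 1},
    {"dx": 4,"dy": -35,"dz": 0,"roll": 0,"jaw": 1},
    {"dx": 4,"dy": -35,"dz": 0,"roll": 0,"jaw": 1},
    {"dx": 4,"dy": -35,"dz": 0,"roll": 0,"jaw": 1},
    {"dx": 4,"dy": -35,"dz": 0,"roll": 0,"jaw": 1},
    {"dx": 4,"dy": -35,"dz": 0,"roll": 0,"jaw": 1},
    {"dx": 4,"dy": -35,"dz": 0,"roll": 0,"jaw": 1},
    {"dx": 4,"dy": -35,"dz": 0,"roll": 0,"jaw": 1},
    {"dx": 4,"dy": -35,"dz": 0,"roll": 0,"jaw": 1},
    {"dx": 4,"dy": -35,"dz": 0,"roll": 0,"jaw": 1},
    {"dx": 4,"dy": -35,"dz": 0,"roll": 0,"jaw": 1},
    {"dx": 1,"dy": -34,"dz": 0,"roll": 0,"jaw": 1},
  ],
)

```text
time_s: 22.87
ee_pos: [0.5129, 0.3668, 0.167]
eef_rot: [3.142, -0.0, 0.001]
force: [0.6, 0.4, -0.6]
grip_width: 0.0253
grip_force: 15.0
```

>>> send_rows(
  rows=[
    {"dx": 0,"dy": 0,"dz": 0,"roll": 0,"jaw": 1},
    {"dx": 0,"dy": 0,"dz": 0,"roll": 0,"jaw": 1},
  ],
)

```text
time_s: 23.03
ee_pos: [0.5123, 0.3662, 0.1663]
eef_rot: [3.141, 0.001, 0.004]
force: [-0.6, -1.0, -1.4]
grip_width: 0.0251
grip_force: 15.0
```

```bash
python3 - <<'E'
from h import *
tcp();c=camera("wrist");W=world(c)
reg(W,"tray",(.3,.62,.27,.45),.02,.029)
c=camera('top');W=world(c);reg(W,'tray top',(.34,.6,.29,.42),.018,.03)
E
```

```text
23.03 [512.3 366.2 166.3] [-0.6 -1.  -1.4] 0.025093985322524433
tray 1603 med z 0.0240 mean [503.1 363.7  23.9] rect [466.6 357.1] [212.8  86.1] 11.2 circ [469.7 357.3] 110.8
tray top 197 med z 0.0217 mean [475.  322.1  21.9] rect [464.2 351.8] [214.7  83.9] 11.3 circ [463.4 351.9] 113.4
```

>>> send_rows(
  rows=[
    {"dx": 3,"dy": 0,"dz": 35,"roll": 0,"jaw": 1},
    {"dx": 0,"dy": 0,"dz": 35,"roll": 0,"jaw": 1},
    {"dx": 0,"dy": 0,"dz": 35,"roll": 0,"jaw": 1},
    {"dx": 0,"dy": 0,"dz": 15,"roll": 0,"jaw": 1},
    {"dx": 0,"dy": 0,"dz": 4,"roll": 0,"jaw": 1},
    {"dx": 0,"dy": 0,"dz": 1.5,"roll": 0,"jaw": 1},
    {"dx": 0,"dy": 0,"dz": 0,"roll": 0,"jaw": 1},
    {"dx": 0,"dy": 0,"dz": 0,"roll": 0,"jaw": 1},
  ],
)

```text
time_s: 23.8
ee_pos: [0.5169, 0.3652, 0.0429]
eef_rot: [-3.14, -0.002, 0.001]
force: [-0.2, -0.5, -0.8]
grip_width: 0.025
grip_force: 15.0
```

>>> send_rows(
  rows=[
    {"dx": 0,"dy": 0,"dz": 0,"roll": 0,"jaw": -0.1},
    {"dx": 0,"dy": 0,"dz": 0,"roll": 0,"jaw": -0.1},
    {"dx": 0,"dy": 0,"dz": 0,"roll": 0,"jaw": -0.1},
    {"dx": 0,"dy": 0,"dz": 0,"roll": 0,"jaw": -0.1},
    {"dx": 0,"dy": 0,"dz": -20,"roll": 0,"jaw": -0.1},
    {"dx": 0,"dy": 0,"dz": -40,"roll": 0,"jaw": -0.1},
    {"dx": 0,"dy": 0,"dz": -40,"roll": 0,"jaw": -0.1},
    {"dx": 0,"dy": 0,"dz": 0,"roll": 0,"jaw": -0.1},
  ],
)

```text
time_s: 24.47
ee_pos: [0.5184, 0.3667, 0.1495]
eef_rot: [-3.135, -0.01, 0.001]
force: [-0.2, -0.7, 2.1]
grip_width: 0.0518
grip_force: 0.0
```

```bash
python3 - <<'E'
from h import *
tcp();c=camera("wrist");W=world(c)
reg(W,"tray",(.3,.62,.27,.45),.02,.0255)
reg(W,"neck",(.48,.55,.33,.40),.045,.052)
E
```

```text
24.47 [518.4 366.7 149.5] [-0.2 -0.7  2.1] 0.05182367165546645
tray 1724 med z 0.0240 mean [515.2 373.5  23.8] rect [473.  358.3] [199.8  86.1] 11.3 circ [473.5 358.7] 107.1
neck 359 med z 0.0487 mean [515.8 365.3  48.6] rect [515.7 365.7] [25.6 25.2] 0.3 circ [515.4 365.2] 13.1
```

The ferrule stands in the tray. Next is ferrule 2.

>>> send_rows(
  rows=[
    {"dx": -6,"dy": 34,"dz": 0,"roll": 0,"jaw": -0.1},
    {"dx": -6,"dy": 34,"dz": 0,"roll": 0,"jaw": -0.1},
    {"dx": -6,"dy": 34,"dz": 0,"roll": 0,"jaw": -0.1},
    {"dx": -6,"dy": 34,"dz": 0,"roll": 0,"jaw": -0.1},
    {"dx": -5,"dy": 34,"dz": 0,"roll": 0,"jaw": -0.1},
    {"dx": 0,"dy": 0,"dz": 0,"roll": 0,"jaw": -0.1},
    {"dx": 0,"dy": 0,"dz": 0,"roll": 0,"jaw": -0.1},
  ],
)

```text
time_s: 25.1
ee_pos: [0.4871, 0.1939, 0.1406]
eef_rot: [3.142, 0.0, -0.001]
force: [-0.6, 1.0, 0.6]
grip_width: 0.0519
grip_force: 0.0
```

```bash
python3 -c "
from h import *
stack(.076)"
```

```text
25.1 [0.48706469 0.1939312  0.1406299 ] [ 3.14150865e+00  4.46841433e-04 -1.02890126e-03] 0.05185718127017555
stacktop 547 med z 0.0767 mean [487.8 194.9  76.6] rect [487.7 194.7] [24.7 25.6] 89.6 circ [487.4 194.7] 13.2
rings 1285 med z 0.0592 mean [496.7 194.7  54.6] rect [490.7 195.1] [44.5 51.7] 1.9 circ [487. 195.] 26.2
tray 3021 med z 0.0240 mean [503.6 361.7  23.8] rect [471.7 357.9] [202.3  87.4] 11.0 circ [471.5 357.2] 108.8
px 247 200
```

>>> send_rows(
  force=15,
  rows=[
    {"dx": 0.4,"dy": -0.8,"dz": 30,"roll": 0,"jaw": -0.1},
    {"dx": 0,"dy": 0,"dz": 30,"roll": 0,"jaw": -0.1},
    {"dx": 0,"dy": 0,"dz": 14,"roll": 0,"jaw": -0.1},
    {"dx": 0,"dy": 0,"dz": 0,"roll": 0,"jaw": -0.1},
    {"dx": 0,"dy": 0,"dz": 0,"roll": 0,"jaw": -0.1},
    {"dx": 0,"dy": 0,"dz": 0,"roll": 0,"jaw": 1},
    {"dx": 0,"dy": 0,"dz": 0,"roll": 0,"jaw": 1},
    {"dx": 0,"dy": 0,"dz": 0,"roll": 0,"jaw": 1},
    {"dx": 0,"dy": 0,"dz": 0,"roll": 0,"jaw": 1},
    {"dx": 0,"dy": 0,"dz": 0,"roll": 0,"jaw": 1},
    {"dx": 0,"dy": 0,"dz": 0,"roll": 0,"jaw": 1},
  ],
)

```text
time_s: 26.07
ee_pos: [0.488, 0.1959, 0.0675]
eef_rot: [-3.141, -0.001, 0.001]
force: [-0.7, 0.3, 4.3]
grip_width: 0.0255
grip_force: 15.0
```

>>> send_rows(
  rows=[
    {"dx": 0,"dy": 0,"dz": -3,"roll": 0,"jaw": 1},
    {"dx": 0,"dy": 0,"dz": -3,"roll": 0,"jaw": 1},
    {"dx": 0,"dy": 0,"dz": -3,"roll": 0,"jaw": 1},
    {"dx": 0,"dy": 0,"dz": -3,"roll": 0,"jaw": 1},
    {"dx": 0,"dy": 0,"dz": -3,"roll": 0,"jaw": 1},
    {"dx": 0,"dy": 0,"dz": -3,"roll": 0,"jaw": 1},
    {"dx": 0,"dy": 0,"dz": -3,"roll": 0,"jaw": 1},
    {"dx": 0,"dy": 0,"dz": -3,"roll": 0,"jaw": 1},
    {"dx": 0,"dy": 0,"dz": -4,"roll": 0,"jaw": 1},
    {"dx": 0,"dy": 0,"dz": -4,"roll": 0,"jaw": 1},
    {"dx": 0,"dy": 0,"dz": -4,"roll": 0,"jaw": 1},
    {"dx": 0,"dy": 0,"dz": 0,"roll": 0,"jaw": 1},
  ],
)

```text
time_s: 27.07
ee_pos: [0.488, 0.196, 0.1039]
eef_rot: [-3.141, -0.001, 0.001]
force: [-0.1, 0.3, -0.3]
grip_width: 0.0255
grip_force: 15.0
```

```bash
python3 -c "
from h import *
held()"
```

```text
27.0667 [0.48795136 0.19597511 0.1038661 ] [-3.14119644e+00 -1.14937340e-03  1.24225110e-03] [-0.12411155  0.34969445 -0.26844958] 0.025503832635369927
0.020 n42 r 21.6; 0.026 n41 r 20.2; 0.032 n38 r 20.7; 0.038 n32 r 18.4; 0.044 n56 r 11.7; 0.050 n17 r 13.6; 0.056 n11 r 13.1; 0.068 n26 r 21.2; 0.074 n38 r 22.3; 0.080 n45 r 21.4; 0.086 n36 r 18.7; 0.092 n42 r 17.5; 0.098 n36 r 11.7; 0.104 n30 r 10.6; 0.110 n62 r 7.4;
```

>>> send_rows(
  rows=[
    {"dx": 0,"dy": 0,"dz": -29,"roll": 0,"jaw": 1},
    {"dx": 0,"dy": 0,"dz": -29,"roll": 0,"jaw": 1},
    {"dx": -3,"dy": 31,"dz": 0,"roll": 0,"jaw": 1},
    {"dx": -3,"dy": 31,"dz": 0,"roll": 0,"jaw": 1},
    {"dx": -3,"dy": 31,"dz": 0,"roll": 0,"jaw": 1},
    {"dx": -3,"dy": 31,"dz": 0,"roll": 0,"jaw": 1},
    {"dx": -3,"dy": 31,"dz": 0,"roll": 0,"jaw": 1},
    {"dx": -3,"dy": 31,"dz": 0,"roll": 0,"jaw": 1},
    {"dx": -1,"dy": 31,"dz": 0,"roll": 0,"jaw": 1},
    {"dx": 0,"dy": 27,"dz": 0,"roll": 0,"jaw": 1},
    {"dx": 0,"dy": 6,"dz": 0,"roll": 0,"jaw": 1},
    {"dx": 0,"dy": 0,"dz": 0,"roll": 0,"jaw": 1},
  ],
)

```text
time_s: 28.12
ee_pos: [0.4688, -0.0554, 0.1608]
eef_rot: [3.142, 0.0, -0.001]
force: [1.0, 0.3, -0.8]
grip_width: 0.0255
grip_force: 15.0
```

>>> send_rows(
  rows=[
    {"dx": 0,"dy": 0,"dz": 25,"roll": 0,"jaw": 1},
    {"dx": 0,"dy": 0,"dz": 30,"roll": 0,"jaw": 1},
    {"dx": 0,"dy": 0,"dz": 25,"roll": 0,"jaw": 1},
    {"dx": 0,"dy": 0,"dz": 0,"roll": 0,"jaw": 1},
    {"dx": 0,"dy": 0,"dz": 0,"roll": 0,"jaw": 1},
    {"dx": 0,"dy": 0,"dz": 0,"roll": 0,"jaw": 1},
  ],
)

```text
time_s: 28.62
ee_pos: [0.4697, -0.0536, 0.0823]
eef_rot: [3.141, -0.001, 0.002]
force: [0.4, -0.4, 0.1]
grip_width: 0.0254
grip_force: 15.0
```

```bash
cat >> h.py <<'E'
def over():
    o=get_obs();z=o["ee_pos"][2];tcp()
    c=camera("wrist");W=world(c)
    reg(W,"necktop",(.45,.49,-.066,-.041),z+.006,z+.013)
E
python3 -c "
from h import *
over()"
```

```text
28.62 [469.7 -53.6  82.3] [ 0.4 -0.4  0.1] 0.025386244048652477
necktop 1009 med z 0.0914 mean [469.8 -53.6  91.3] rect [469.1 -53.4] [25.9 24.5] 0.8 circ [469.7 -52.7] 14.3
```

>>> send_rows(
  force=6,
  rows=[
    {"dx": -0.2,"dy": 0.2,"dz": 3,"roll": 0,"jaw": 1},
    {"dx": 0,"dy": 0,"dz": 2,"roll": 0,"jaw": 1},
    {"dx": 0,"dy": 0,"dz": 2,"roll": 0,"jaw": 1},
    {"dx": 0,"dy": 0,"dz": 1,"roll": 0,"jaw": 1},
    {"dx": 0,"dy": 0,"dz": 1,"roll": 0,"jaw": 1},
    {"dx": 0,"dy": 0,"dz": 1,"roll": 0,"jaw": 1},
    {"dx": 0,"dy": 0,"dz": 0,"roll": 0,"jaw": 1},
    {"dx": 0,"dy": 0,"dz": 0,"roll": 0,"jaw": 1},
  ],
)

```text
time_s: 29.33
ee_pos: [0.4689, -0.0543, 0.0711]
eef_rot: [-3.141, -0.0, 0.001]
force: [0.6, 1.7, -0.8]
grip_width: 0.0259
grip_force: 6.0
```

>>> send_rows(
  rows=[
    {"dx": 0,"dy": 0,"dz": 1,"roll": 0,"jaw": 1},
    {"dx": 0,"dy": 0,"dz": 0.5,"roll": 0,"jaw": 1},
    {"dx": 0,"dy": 0,"dz": 0.5,"roll": 0,"jaw": 1},
    {"dx": 0,"dy": 0,"dz": 0,"roll": 0,"jaw": 1},
    {"dx": 0,"dy": 0,"dz": 0,"roll": 0,"jaw": 1},
  ],
)

```text
time_s: 29.75
ee_pos: [0.4693, -0.0544, 0.0697]
eef_rot: [3.141, -0.002, 0.001]
force: [0.2, 1.6, 8.2]
grip_width: 0.0257
grip_force: 6.1
```

```bash
python3 -c "
from h import *
over()
c=camera('wrist');W=world(c);reg(W,'tin rim',(.36,.63,-.35,-.17),.03,.037)"
```

```text
29.75 [469.3 -54.4  69.7] [0.2 1.6 8.2] 0.025671140773540317
necktop 1041 med z 0.0793 mean [469.3 -54.   79.2] rect [468.3 -53.7] [26.3 24.3] 2.1 circ [469.6 -53.5] 15.0
tin rim 2895 med z 0.0351 mean [ 521.2 -216.6   34.3] rect [ 487.  -237.1] [172.9  64.1] 16.9 circ [ 486.8 -236.9] 91.5
```

>>> send_rows(
  rows=[
    {"dx": 0,"dy": 0,"dz": 0.5,"roll": 0,"jaw": 1},
    {"dx": 0,"dy": 0,"dz": 0,"roll": 0,"jaw": 1},
    {"dx": 0,"dy": 0,"dz": 0,"roll": 0,"jaw": 1},
  ],
)

```text
time_s: 30.1
ee_pos: [0.4694, -0.0545, 0.0693]
eef_rot: [3.141, -0.002, 0.001]
force: [-1.3, 1.7, 9.1]
grip_width: 0.0257
grip_force: 6.1
```

>>> send_rows(
  force=15,
  rows=[
    {"dx": 0,"dy": 0,"dz": 0,"roll": 0,"jaw": 1},
    {"dx": 0,"dy": 0,"dz": -15,"roll": 0,"jaw": 1},
    {"dx": 0,"dy": 0,"dz": -35,"roll": 0,"jaw": 1},
    {"dx": 0,"dy": 0,"dz": -35,"roll": 0,"jaw": 1},
    {"dx": -6,"dy": 30,"dz": 0,"roll": 0,"jaw": 1},
    {"dx": -6,"dy": 30,"dz": 0,"roll": 0,"jaw": 1},
    {"dx": -6,"dy": 30,"dz": 0,"roll": 0,"jaw": 1},
    {"dx": -6,"dy": 30,"dz": 0,"roll": 0,"jaw": 1},
    {"dx": -6,"dy": 30,"dz": 0,"roll": 0,"jaw": 1},
    {"dx": -6,"dy": 30,"dz": 0,"roll": 0,"jaw": 1},
    {"dx": 0,"dy": 30,"dz": 0,"roll": 0,"jaw": 1},
    {"dx": 0,"dy": 5,"dz": 0,"roll": 0,"jaw": 1},
  ],
)

```text
time_s: 31.1
ee_pos: [0.4322, -0.273, 0.1532]
eef_rot: [3.141, 0.0, -0.002]
force: [0.6, 0.4, -1.8]
grip_width: 0.0249
grip_force: 15.0
```

```bash
python3 - <<'E'
from h import *
tcp();c=camera("wrist");W=world(c)
reg(W,"tin rim",(.36,.63,-.36,-.15),.03,.037)
reg(W,"ferr neck",(.47,.63,-.3,-.18),.041,.052)
c=camera("top");W=world(c);save(c,"t9")
reg(W,"tin rim top",(.36,.63,-.36,-.15),.024,.045)
reg(W,"ferr neck top",(.47,.63,-.3,-.18),.045,.055)
E
```

```text
31.1 [ 432.2 -273.   153.2] [ 0.6  0.4 -1.8] 0.024916520333217868
tin rim 2922 med z 0.0352 mean [ 512.5 -247.7   34.5] rect [ 476.4 -256.9] [204.3  94.8] 16.8 circ [ 476.5 -257.4] 110.9
ferr neck 532 med z 0.0457 mean [ 536.6 -237.2   45.7] rect [ 536.5 -237. ] [25.3 25.4] 88.8 circ [ 536.6 -237. ] 13.0
tin rim top 365 med z 0.0344 mean [ 520.  -239.9   34.1] rect [ 481.8 -257. ] [187.7  95. ] 17.1 circ [ 480.6 -254. ] 102.9
ferr neck top 32 med z 0.0466 mean [ 534.9 -238.6   46.8] rect [ 534.1 -238.7] [22.9 24.9] 44.2 circ [ 534.4 -238.9] 13.1
```

>>> send_rows(
  rows=[
    {"dx": 0,"dy": 0,"dz": 35,"roll": 0,"jaw": 1},
    {"dx": 0,"dy": 0,"dz": 35,"roll": 0,"jaw": 1},
    {"dx": 0,"dy": 0,"dz": 30,"roll": 0,"jaw": 1},
    {"dx": 0,"dy": 0,"dz": 12,"roll": 0,"jaw": 1},
    {"dx": 0,"dy": 0,"dz": 0,"roll": 0,"jaw": 1},
    {"dx": 0,"dy": 0,"dz": 0,"roll": 0,"jaw": 1},
    {"dx": 0,"dy": 0,"dz": 0,"roll": 0,"jaw": 0.1},
    {"dx": 0,"dy": 0,"dz": 0,"roll": 0,"jaw": 0.1},
    {"dx": 0,"dy": 0,"dz": 0,"roll": 0,"jaw": 0.1},
    {"dx": 0,"dy": 0,"dz": 0,"roll": 0,"jaw": 0.1},
  ],
)

```text
time_s: 32.03
ee_pos: [0.4333, -0.2696, 0.0423]
eef_rot: [3.141, -0.001, 0.001]
force: [1.2, 0.4, 0.5]
grip_width: 0.0418
grip_force: 0.0
```

>>> send_rows(
  rows=[
    {"dx": 0,"dy": 0,"dz": -20,"roll": 0,"jaw": 0.1},
    {"dx": 0,"dy": 0,"dz": -40,"roll": 0,"jaw": -0.1},
    {"dx": 0,"dy": 0,"dz": -40,"roll": 0,"jaw": -0.1},
    {"dx": 0,"dy": 0,"dz": 0,"roll": 0,"jaw": -0.1},
  ],
)

```text
time_s: 32.37
ee_pos: [0.4354, -0.2711, 0.149]
eef_rot: [3.135, -0.009, 0.001]
force: [0.8, 0.2, 0.3]
grip_width: 0.0518
grip_force: 0.0
```

```bash
python3 - <<'E'
from h import *
tcp();c=camera("wrist");W=world(c)
reg(W,"tin rim",(.36,.63,-.35,-.17),.03,.037)
reg(W,"ferr neck",(.38,.48,-.3,-.2),.041,.052)
E
```

```text
32.37 [ 435.4 -271.1  149. ] [0.8 0.2 0.3] 0.05178671743180099
tin rim 3772 med z 0.0347 mean [ 489.9 -251.3   34.2] rect [ 476.2 -257.1] [204.8  94.8] 16.8 circ [ 476.4 -256.8] 111.5
ferr neck 424 med z 0.0457 mean [ 434.3 -268.1   45.5] rect [ 433.9 -267.9] [25.3 25.6] 70.8 circ [ 433.8 -267.9] 13.1
```

Ferrule 2 is in the tin. Last is ferrule 1, moving +52 mm in x and +466 mm in y.

>>> send_rows(
  rows=[
    {"dx": 4,"dy": -37,"dz": -10,"roll": 0,"jaw": -0.1},
    {"dx": 4,"dy": -37,"dz": 0,"roll": 0,"jaw": -0.1},
    {"dx": 4,"dy": -37,"dz": 0,"roll": 0,"jaw": -0.1},
    {"dx": 4,"dy": -37,"dz": 0,"roll": 0,"jaw": -0.1},
    {"dx": 4,"dy": -37,"dz": 0,"roll": 0,"jaw": -0.1},
    {"dx": 4,"dy": -37,"dz": 0,"roll": 0,"jaw": -0.1},
    {"dx": 4,"dy": -37,"dz": 0,"roll": 0,"jaw": -0.1},
    {"dx": 4,"dy": -37,"dz": 0,"roll": 0,"jaw": -0.1},
    {"dx": 4,"dy": -37,"dz": 0,"roll": 0,"jaw": -0.1},
    {"dx": 4,"dy": -37,"dz": 0,"roll": 0,"jaw": -0.1},
    {"dx": 4,"dy": -37,"dz": 0,"roll": 0,"jaw": -0.1},
    {"dx": 4,"dy": -37,"dz": 0,"roll": 0,"jaw": -0.1},
  ],
)

```text
time_s: 33.42
ee_pos: [0.4799, 0.1765, 0.1506]
eef_rot: [3.141, 0.001, 0.001]
force: [-0.1, -1.1, 0.0]
grip_width: 0.0514
grip_force: 0.0
```

>>> send_rows(
  rows=[
    {"dx": 4,"dy": -22,"dz": 0,"roll": 0,"jaw": -0.1},
    {"dx": 0,"dy": 0,"dz": 15,"roll": 0,"jaw": -0.1},
    {"dx": 0,"dy": 0,"dz": 0,"roll": 0,"jaw": -0.1},
    {"dx": 0,"dy": 0,"dz": 0,"roll": 0,"jaw": -0.1},
  ],
)

```text
time_s: 33.75
ee_pos: [0.4837, 0.1963, 0.1353]
eef_rot: [3.141, 0.002, 0.001]
force: [-0.6, 0.0, 0.4]
grip_width: 0.0518
grip_force: 0.0
```

```bash
python3 -c "
from h import *
stack(.060)"
```

```text
33.75 [0.48369688 0.19631029 0.13534499] [3.14071963e+00 2.43591990e-03 1.40312524e-03] 0.05180218526608879
stacktop 436 med z 0.0606 mean [487.7 194.9  60.5] rect [487.3 194.8] [26.  24.8] 0.8 circ [487.2 194.8] 13.1
rings 907 med z 0.0461 mean [495.  195.2  43.3] rect [489.1 194.2] [45.6 41.8] 61.9 circ [487.5 195. ] 23.2
tray 3163 med z 0.0241 mean [503.4 361.6  23.9] rect [471.5 358.1] [202.5  87.7] 11.3 circ [471.6 357.6] 109.1
px 249 193
```

>>> send_rows(
  force=15,
  rows=[
    {"dx": 3.7,"dy": 0.8,"dz": 30,"roll": 0,"jaw": -0.1},
    {"dx": 0,"dy": 0,"dz": 35,"roll": 0,"jaw": -0.1},
    {"dx": 0,"dy": 0,"dz": 20,"roll": 0,"jaw": -0.1},
    {"dx": 0,"dy": 0,"dz": 0,"roll": 0,"jaw": -0.1},
    {"dx": 0,"dy": 0,"dz": 0,"roll": 0,"jaw": -0.1},
    {"dx": 0,"dy": 0,"dz": 0,"roll": 0,"jaw": 1},
    {"dx": 0,"dy": 0,"dz": 0,"roll": 0,"jaw": 1},
    {"dx": 0,"dy": 0,"dz": 0,"roll": 0,"jaw": 1},
    {"dx": 0,"dy": 0,"dz": 0,"roll": 0,"jaw": 1},
    {"dx": 0,"dy": 0,"dz": 0,"roll": 0,"jaw": 1},
    {"dx": 0,"dy": 0,"dz": 0,"roll": 0,"jaw": 1},
  ],
)

```text
time_s: 34.72
ee_pos: [0.4885, 0.196, 0.0522]
eef_rot: [-3.141, -0.001, 0.001]
force: [-0.2, 0.3, 5.7]
grip_width: 0.025
grip_force: 15.0
```

>>> send_rows(
  rows=[
    {"dx": 0,"dy": 0,"dz": -4,"roll": 0,"jaw": 1},
    {"dx": 0,"dy": 0,"dz": -8,"roll": 0,"jaw": 1},
    {"dx": 0,"dy": 0,"dz": -20,"roll": 0,"jaw": 1},
    {"dx": 0,"dy": 0,"dz": -38,"roll": 0,"jaw": 1},
    {"dx": 0,"dy": 0,"dz": -38,"roll": 0,"jaw": 1},
    {"dx": 0,"dy": 0,"dz": 0,"roll": 0,"jaw": 1},
  ],
)

```text
time_s: 35.22
ee_pos: [0.4905, 0.1967, 0.167]
eef_rot: [-3.138, -0.01, 0.001]
force: [0.0, 0.2, -0.6]
grip_width: 0.0251
grip_force: 15.0
```

>>> send_rows(
  rows=[
    {"dx": 0,"dy": 0,"dz": 0,"roll": 0,"jaw": 1},
    {"dx": -3,"dy": 31,"dz": 0,"roll": 0,"jaw": 1},
    {"dx": -3,"dy": 31,"dz": 0,"roll": 0,"jaw": 1},
    {"dx": -3,"dy": 31,"dz": 0,"roll": 0,"jaw": 1},
    {"dx": -3,"dy": 31,"dz": 0,"roll": 0,"jaw": 1},
    {"dx": -3,"dy": 31,"dz": 0,"roll": 0,"jaw": 1},
    {"dx": -3,"dy": 31,"dz": 0,"roll": 0,"jaw": 1},
    {"dx": -1,"dy": 31,"dz": 0,"roll": 0,"jaw": 1},
    {"dx": 0,"dy": 27,"dz": 0,"roll": 0,"jaw": 1},
    {"dx": 0,"dy": 6,"dz": 0,"roll": 0,"jaw": 1},
    {"dx": 0,"dy": 0,"dz": 0,"roll": 0,"jaw": 1},
  ],
)

```text
time_s: 36.13
ee_pos: [0.4689, -0.0553, 0.1585]
eef_rot: [-3.141, 0.002, -0.001]
force: [0.7, 1.1, -0.3]
grip_width: 0.0252
grip_force: 15.0
```

>>> send_rows(
  rows=[
    {"dx": 0,"dy": 0,"dz": 25,"roll": 0,"jaw": 1},
    {"dx": 0,"dy": 0,"dz": 30,"roll": 0,"jaw": 1},
    {"dx": 0,"dy": 0,"dz": 25,"roll": 0,"jaw": 1},
    {"dx": 0,"dy": 0,"dz": 0,"roll": 0,"jaw": 1},
    {"dx": 0,"dy": 0,"dz": 0,"roll": 0,"jaw": 1},
    {"dx": 0,"dy": 0,"dz": 0,"roll": 0,"jaw": 1},
  ],
)

```text
time_s: 36.63
ee_pos: [0.47, -0.0536, 0.0806]
eef_rot: [3.141, -0.001, 0.002]
force: [-0.1, -0.4, -0.9]
grip_width: 0.0253
grip_force: 15.0
```

```bash
python3 -c "
from h import *
over()"
```

```text
36.63 [470.  -53.6  80.6] [-0.1 -0.4 -0.9] 0.025343796689840586
necktop 824 med z 0.0890 mean [469.5 -53.6  88.9] rect [469.2 -53.4] [25.7 24.4] 0.7 circ [470.  -52.7] 14.5
```

Same position as the second ferrule, so I'll repeat its descent. The full-down TCP height is about 58.

>>> send_rows(
  force=5,
  rows=[
    {"dx": -0.3,"dy": 0.2,"dz": 0,"roll": 0,"jaw": 1},
    {"dx": 0,"dy": 0,"dz": 3,"roll": 0,"jaw": 1},
    {"dx": 0,"dy": 0,"dz": 3,"roll": 0,"jaw": 1},
    {"dx": 0,"dy": 0,"dz": 2,"roll": 0,"jaw": 1},
    {"dx": 0,"dy": 0,"dz": 2,"roll": 0,"jaw": 1},
    {"dx": 0,"dy": 0,"dz": 2,"roll": 0,"jaw": 1},
    {"dx": 0,"dy": 0,"dz": 0,"roll": 0,"jaw": 1},
  ],
)

```text
time_s: 37.27
ee_pos: [0.4689, -0.0544, 0.067]
eef_rot: [-3.141, 0.001, 0.001]
force: [-0.3, 0.4, -0.7]
grip_width: 0.0256
grip_force: 5.0
```

>>> send_rows(
  rows=[
    {"dx": 0,"dy": 0,"dz": 1,"roll": 0,"jaw": 1},
    {"dx": 0,"dy": 0,"dz": 1,"roll": 0,"jaw": 1},
    {"dx": 0,"dy": 0,"dz": 1,"roll": 0,"jaw": 1},
    {"dx": 0,"dy": 0,"dz": 0,"roll": 0,"jaw": 1},
  ],
)

```text
time_s: 37.6
ee_pos: [0.469, -0.0544, 0.0643]
eef_rot: [-3.142, 0.0, 0.001]
force: [-0.6, 0.5, -1.5]
grip_width: 0.0258
grip_force: 5.0
```

>>> send_rows(
  rows=[
    {"dx": 0,"dy": -0.2,"dz": 1,"roll": 0,"jaw": 1},
    {"dx": 0,"dy": 0,"dz": 1,"roll": 0,"jaw": 1},
    {"dx": 0,"dy": 0,"dz": 1,"roll": 0,"jaw": 1},
    {"dx": 0,"dy": 0,"dz": 1,"roll": 0,"jaw": 1},
    {"dx": 0,"dy": 0,"dz": 0.8,"roll": 0,"jaw": 1},
    {"dx": 0,"dy": 0,"dz": 0,"roll": 0,"jaw": 1},
  ],
)

```text
time_s: 38.1
ee_pos: [0.469, -0.0542, 0.0595]
eef_rot: [-3.142, 0.0, 0.001]
force: [-0.1, 1.2, -0.2]
grip_width: 0.0254
grip_force: 5.0
```

>>> send_rows(
  rows=[
    {"dx": 0,"dy": 0,"dz": 0,"roll": 0,"jaw": -0.1},
    {"dx": 0,"dy": 0,"dz": 0,"roll": 0,"jaw": -0.1},
    {"dx": 0,"dy": 0,"dz": 0,"roll": 0,"jaw": -0.1},
    {"dx": 0,"dy": 0,"dz": 0,"roll": 0,"jaw": -0.1},
  ],
)

```text
time_s: 38.43
ee_pos: [0.4692, -0.0542, 0.0597]
eef_rot: [3.142, -0.0, 0.001]
force: [-0.5, -0.3, -0.6]
grip_width: 0.0489
grip_force: 0.0
```

```bash
python3 -c "
from h import *
seat()"
```

```text
38.43 [469.2 -54.2  59.7] [-0.5 -0.3 -0.6] 0.04893532094541362
necktop 466 med z 0.0659 mean [469.2 -54.8  65.3] rect [468.2 -54.3] [25.2 25.6] 69.7 circ [467.9 -54.2] 13.4
pintop 474 med z 0.0673 mean [468.8 -54.1  67.5] rect [468.1 -54.5] [25.5 24.9] 2.8 circ [468.3 -54.4] 13.0
high 0
knob 9047 med z 0.1256 mean [563.8 -57.1 125.4] rect [563.6 -57.2] [40.5 40.3] 77.4 circ [563.8 -57.2] 20.7
```

Seated. Now the press, same as before.

>>> send_rows(
  rows=[
    {"dx": 0,"dy": 0,"dz": -19,"roll": 0,"jaw": -0.1},
    {"dx": 0,"dy": 0,"dz": -40,"roll": 0,"jaw": -0.1},
    {"dx": 0,"dy": 0,"dz": -40,"roll": 0,"jaw": 1},
    {"dx": 30,"dy": 1,"dz": 0,"roll": 0,"jaw": 1},
    {"dx": 30,"dy": 1,"dz": 0,"roll": 0,"jaw": 1},
    {"dx": 30,"dy": 1,"dz": 0,"roll": 0,"jaw": 1},
    {"dx": 4,"dy": 0,"dz": 10,"roll": 0,"jaw": 1},
    {"dx": 0,"dy": 0,"dz": 10,"roll": 0,"jaw": 1},
    {"dx": 0,"dy": 0,"dz": 8,"roll": 0,"jaw": 1},
    {"dx": 0,"dy": 0,"dz": 0,"roll": 0,"jaw": 1},
  ],
)

```text
time_s: 39.32
ee_pos: [0.5613, -0.0569, 0.1283]
eef_rot: [-3.141, 0.004, 0.001]
force: [0.3, 0.3, -1.2]
grip_width: 0.0021
grip_force: 0.0
```

>>> send_rows(
  rows=[
    {"dx": 0,"dy": 0,"dz": 2,"roll": 0,"jaw": 1},
    {"dx": 0,"dy": 0,"dz": 2,"roll": 0,"jaw": 1},
    {"dx": 0,"dy": 0,"dz": 2,"roll": 0,"jaw": 1},
    {"dx": 0,"dy": 0,"dz": 2,"roll": 0,"jaw": 1},
    {"dx": 0,"dy": 0,"dz": 2,"roll": 0,"jaw": 1},
    {"dx": 0,"dy": 0,"dz": 2,"roll": 0,"jaw": 1},
    {"dx": 0,"dy": 0,"dz": 2,"roll": 0,"jaw": 1},
    {"dx": 0,"dy": 0,"dz": 2,"roll": 0,"jaw": 1},
    {"dx": 0,"dy": 0,"dz": 0,"roll": 0,"jaw": 1},
  ],
)

```text
time_s: 40.07
ee_pos: [0.5632, -0.0571, 0.115]
eef_rot: [3.141, -0.0, 0.001]
force: [-4.6, -0.4, 12.1]
grip_width: 0.0004
grip_force: 5.6
```

>>> send_rows(
  rows=[
    {"dx": 0,"dy": 0,"dz": 1,"roll": 0,"jaw": 1},
    {"dx": 0,"dy": 0,"dz": 1,"roll": 0,"jaw": 1},
    {"dx": 0,"dy": 0,"dz": 1,"roll": 0,"jaw": 1},
    {"dx": 0,"dy": 0,"dz": 0.5,"roll": 0,"jaw": 1},
    {"dx": 0,"dy": 0,"dz": 0,"roll": 0,"jaw": 1},
  ],
)

```text
time_s: 40.48
ee_pos: [0.5633, -0.0571, 0.1119]
eef_rot: [3.141, -0.001, 0.001]
force: [-6.0, 0.4, 13.6]
grip_width: 0.0004
grip_force: 6.4
```

>>> send_rows(
  rows=[
    {"dx": 0,"dy": 0,"dz": 1,"roll": 0,"jaw": 1},
    {"dx": 0,"dy": 0,"dz": 1,"roll": 0,"jaw": 1},
    {"dx": 0,"dy": 0,"dz": 0.7,"roll": 0,"jaw": 1},
    {"dx": 0,"dy": 0,"dz": 0,"roll": 0,"jaw": 1},
    {"dx": 0,"dy": 0,"dz": 0,"roll": 0,"jaw": 1},
  ],
)

```text
time_s: 40.9
ee_pos: [0.5635, -0.0572, 0.1104]
eef_rot: [3.141, -0.002, 0.001]
force: [-9.2, 1.5, 22.7]
grip_width: 0.0004
grip_force: 11.1
```

>>> send_rows(
  rows=[
    {"dx": 0,"dy": 0,"dz": -8,"roll": 0,"jaw": 1},
    {"dx": 0,"dy": 0,"dz": -16,"roll": 0,"jaw": 1},
    {"dx": 0,"dy": 0,"dz": -16,"roll": 0,"jaw": 1},
    {"dx": -30,"dy": -1,"dz": 0,"roll": 0,"jaw": -0.1},
    {"dx": -30,"dy": -1,"dz": 0,"roll": 0,"jaw": -0.1},
    {"dx": -30,"dy": -1,"dz": 0,"roll": 0,"jaw": -0.1},
    {"dx": -4,"dy": 0,"dz": 0,"roll": 0,"jaw": -0.1},
    {"dx": 0,"dy": 0,"dz": 0,"roll": 0,"jaw": -0.1},
    {"dx": 0,"dy": 0,"dz": 0,"roll": 0,"jaw": -0.1},
  ],
)

```text
time_s: 41.65
ee_pos: [0.4699, -0.0543, 0.1487]
eef_rot: [3.141, -0.001, 0.001]
force: [-0.6, -1.1, 0.0]
grip_width: 0.0373
grip_force: 0.0
```

```bash
python3 -c "
from h import *
seat()
c=camera('top');W=world(c);reg(W,'tray top',(.34,.6,.27,.45),.018,.03)"
```

```text
41.65 [469.9 -54.3 148.7] [-0.6 -1.1  0. ] 0.03725001552776616
necktop 216 med z 0.0659 mean [468.7 -53.8  65.4] rect [467.9 -54.2] [25.6 25.2] 43.8 circ [467.9 -54. ] 13.0
pintop 233 med z 0.0673 mean [468.6 -53.8  67.5] rect [467.9 -54. ] [23.8 25.1] 59.4 circ [467.8 -54. ] 12.9
high 0
knob 2806 med z 0.1255 mean [563.7 -56.9 125.2] rect [563.5 -57. ] [40.6 40.4] 56.7 circ [563.7 -56.9] 20.7
tray top 438 med z 0.0222 mean [467.5 353.7  22.3] rect [463.7 353.7] [214.5  86.8] 10.7 circ [463.7 353.7] 113.6
```

>>> send_rows(
  force=15,
  rows=[
    {"dx": -0.8,"dy": 0,"dz": 35,"roll": 0,"jaw": -0.1},
    {"dx": 0,"dy": 0,"dz": 35,"roll": 0,"jaw": -0.1},
    {"dx": 0,"dy": 0,"dz": 22,"roll": 0,"jaw": -0.1},
    {"dx": 0,"dy": 0,"dz": 0,"roll": 0,"jaw": -0.1},
    {"dx": 0,"dy": 0,"dz": 0,"roll": 0,"jaw": -0.1},
    {"dx": 0,"dy": 0,"dz": 0,"roll": 0,"jaw": 1},
    {"dx": 0,"dy": 0,"dz": 0,"roll": 0,"jaw": 1},
    {"dx": 0,"dy": 0,"dz": 0,"roll": 0,"jaw": 1},
    {"dx": 0,"dy": 0,"dz": 0,"roll": 0,"jaw": 1},
    {"dx": 0,"dy": 0,"dz": 0,"roll": 0,"jaw": 1},
  ],
)

```text
time_s: 42.58
ee_pos: [0.4688, -0.0542, 0.0573]
eef_rot: [3.141, -0.002, 0.001]
force: [0.1, 1.0, 4.5]
grip_width: 0.025
grip_force: 15.0
```

>>> send_rows(
  rows=[
    {"dx": 0,"dy": 0,"dz": -5,"roll": 0,"jaw": 1},
    {"dx": 0,"dy": 0,"dz": -5,"roll": 0,"jaw": 1},
    {"dx": 0,"dy": 0,"dz": -10,"roll": 0,"jaw": 1},
    {"dx": 0,"dy": 0,"dz": -10,"roll": 0,"jaw": 1},
    {"dx": 0,"dy": 0,"dz": -15,"roll": 0,"jaw": 1},
    {"dx": 0,"dy": 0,"dz": -30,"roll": 0,"jaw": 1},
    {"dx": 0,"dy": 0,"dz": -35,"roll": 0,"jaw": 1},
    {"dx": 0,"dy": 0,"dz": 0,"roll": 0,"jaw": 1},
  ],
)

```text
time_s: 43.25
ee_pos: [0.4704, -0.0546, 0.1732]
eef_rot: [3.14, -0.009, 0.001]
force: [0.9, 0.4, -0.5]
grip_width: 0.0248
grip_force: 15.0
```

>>> send_rows(
  rows=[
    {"dx": -4,"dy": -34,"dz": 0,"roll": 0,"jaw": 1},
    {"dx": -4,"dy": -34,"dz": 0,"roll": 0,"jaw": 1},
    {"dx": -4,"dy": -34,"dz": 0,"roll": 0,"jaw": 1},
    {"dx": -4,"dy": -34,"dz": 0,"roll": 0,"jaw": 1},
    {"dx": -4,"dy": -34,"dz": 0,"roll": 0,"jaw": 1},
    {"dx": -4,"dy": -34,"dz": 0,"roll": 0,"jaw": 1},
    {"dx": -4,"dy": -34,"dz": 0,"roll": 0,"jaw": 1},
    {"dx": -4,"dy": -34,"dz": 0,"roll": 0,"jaw": 1},
    {"dx": -4,"dy": -34,"dz": 0,"roll": 0,"jaw": 1},
    {"dx": -4,"dy": -34,"dz": 0,"roll": 0,"jaw": 1},
    {"dx": -4,"dy": -34,"dz": 0,"roll": 0,"jaw": 1},
    {"dx": -8,"dy": -27,"dz": 0,"roll": 0,"jaw": 1},
  ],
)

```text
time_s: 44.25
ee_pos: [0.4153, 0.3488, 0.167]
eef_rot: [-3.141, -0.0, 0.002]
force: [-0.4, 0.5, -0.5]
grip_width: 0.0249
grip_force: 15.0
```

>>> send_rows(
  rows=[
    {"dx": 0,"dy": 0,"dz": 0,"roll": 0,"jaw": 1},
    {"dx": 0,"dy": 0,"dz": 0,"roll": 0,"jaw": 1},
  ],
)

```text
time_s: 44.42
ee_pos: [0.4151, 0.3475, 0.1666]
eef_rot: [3.141, 0.0, 0.003]
force: [-0.5, -1.1, 0.4]
grip_width: 0.0252
grip_force: 15.0
```

```bash
python3 - <<'E'
from h import *
tcp();c=camera("wrist");W=world(c)
reg(W,"tray",(.3,.62,.27,.45),.02,.029)
reg(W,"neck",(.46,.56,.33,.40),.045,.052)
E
```

```text
44.42 [415.1 347.5 166.6] [-0.5 -1.1  0.4] 0.025223389599919994
tray 2628 med z 0.0241 mean [498.7 360.4  23.9] rect [436.7 351.2] [274.1  86.2] 11.2 circ [439.1 352.6] 139.7
neck 393 med z 0.0488 mean [515.5 365.3  48.7] rect [515.5 365. ] [25.2 24.8] 89.8 circ [515.3 365.3] 12.9
```

>>> send_rows(
  rows=[
    {"dx": 1,"dy": 0,"dz": 35,"roll": 0,"jaw": 1},
    {"dx": 0,"dy": 0,"dz": 35,"roll": 0,"jaw": 1},
    {"dx": 0,"dy": 0,"dz": 35,"roll": 0,"jaw": 1},
    {"dx": 0,"dy": 0,"dz": 15,"roll": 0,"jaw": 1},
    {"dx": 0,"dy": 0,"dz": 4,"roll": 0,"jaw": 1},
    {"dx": 0,"dy": 0,"dz": 1.5,"roll": 0,"jaw": 1},
    {"dx": 0,"dy": 0,"dz": 0,"roll": 0,"jaw": 1},
    {"dx": 0,"dy": 0,"dz": 0,"roll": 0,"jaw": 1},
  ],
)

```text
time_s: 45.13
ee_pos: [0.4177, 0.3469, 0.0426]
eef_rot: [-3.14, -0.002, 0.001]
force: [0.3, 0.6, -0.9]
grip_width: 0.0252
grip_force: 15.0
```

>>> send_rows(
  rows=[
    {"dx": 0,"dy": 0,"dz": 0,"roll": 0,"jaw": -0.1},
    {"dx": 0,"dy": 0,"dz": 0,"roll": 0,"jaw": -0.1},
    {"dx": 0,"dy": 0,"dz": 0,"roll": 0,"jaw": -0.1},
    {"dx": 0,"dy": 0,"dz": 0,"roll": 0,"jaw": -0.1},
    {"dx": 0,"dy": 0,"dz": -20,"roll": 0,"jaw": -0.1},
    {"dx": 0,"dy": 0,"dz": -40,"roll": 0,"jaw": -0.1},
    {"dx": 0,"dy": 0,"dz": -40,"roll": 0,"jaw": -0.1},
    {"dx": 0,"dy": 30,"dz": -30,"roll": 0,"jaw": -0.1},
    {"dx": 0,"dy": 30,"dz": -30,"roll": 0,"jaw": -0.1},
    {"dx": 0,"dy": 30,"dz": 0,"roll": 0,"jaw": -0.1},
    {"dx": 0,"dy": 0,"dz": 0,"roll": 0,"jaw": -0.1},
    {"dx": 0,"dy": 0,"dz": 0,"roll": 0,"jaw": -0.1},
  ],
)

```text
time_s: 46.13
ee_pos: [0.4172, 0.257, 0.2005]
eef_rot: [-3.141, -0.001, -0.001]
force: [0.6, -0.3, -0.4]
grip_width: 0.0514
grip_force: 0.0
```

```bash
python3 - <<'E'
from h import *
tcp();c=camera("wrist");W=world(c);save(c,"end")
reg(W,"tray",(.3,.62,.27,.45),.02,.0255)
reg(W,"neck A",(.47,.56,.33,.40),.045,.052)
reg(W,"neck B",(.38,.46,.31,.39),.044,.052)
c=camera("top");W=world(c)
reg(W,"tin",(.36,.63,-.36,-.15),.024,.038)
reg(W,"necks1",(.48,.6,-.3,-.18),.042,.055)
reg(W,"necks2",(.37,.47,-.32,-.2),.042,.055)
reg(W,"knob",(.5,.62,-.12,0),.115,.14)
E
```

```text
46.13 [417.2 257.  200.5] [ 0.6 -0.3 -0.4] 0.05143195392060687
tray 2522 med z 0.0239 mean [477.1 358.   23.7] rect [465.9 356.9] [214.5  86.2] 11.3 circ [465.5 356.5] 114.2
neck A 346 med z 0.0488 mean [515.3 364.9  48.6] rect [515.2 365.3] [25.7 25.5] 26.0 circ [515.1 365.5] 13.3
neck B 285 med z 0.0488 mean [416.8 346.6  48.5] rect [416.7 346.7] [25.2 25.2] 0.9 circ [416.3 347.1] 13.1
tin 559 med z 0.0336 mean [ 477.  -262.1   32.9] rect [ 473.8 -259.7] [204.4  95.4] 16.5 circ [ 473.9 -258.1] 110.8
necks1 49 med z 0.0455 mean [ 534.4 -239.5   45.5] rect [ 534.4 -239.2] [22.9 24.8] 24.9 circ [ 534.1 -239.2] 12.9
necks2 52 med z 0.0452 mean [ 431.7 -270.    45.4] rect [ 431.5 -270.2] [24.6 20.9] 89.9 circ [ 431.3 -270.2] 13.0
knob 165 med z 0.1244 mean [560.3 -58.7 124.2] rect [560.5 -58.6] [38.9 38.2] 63.1 circ [560.9 -59.2] 20.1
```

View pics/end.png

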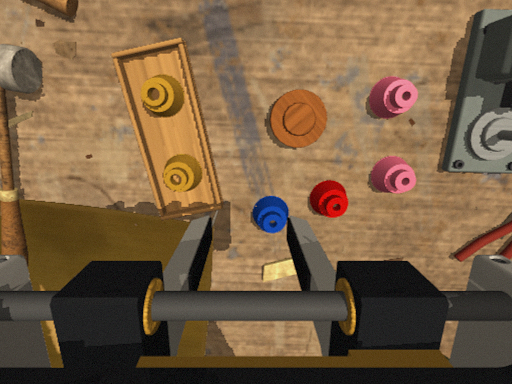

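The view shows both right ferrules upright in the tray at (162,95) and (182,173), and the stack block empty at (298,118). I'm handing it in.

```bash
python3 -c "
from station import *
print(hand_in())"
```

```text
the job is handed in; nothing more can be done
None
```

I handed the job in after 46 s of robot time: four ferrules were in the stack, two right ones are dimpled and standing upright in the tray, two undersize ones are in the scrap tin, and the plunger is up; the judge's result was not shown.

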